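# Set up the brazing hearth

## Task

Set up the hearth for brazing: press the fired-clay soldering block fully into its recess, flush with the deck, and build the firebrick back wall on the hearth's dark raised strip with every firebrick on the bench, lying lengthways along the strip: a bottom course of three close end to end and centred on the strip, then courses in staggered bond, each brick centred over a joint of the course below (at most two in the second course and one on top). Hang the folded steel heat guard astride the bar of the guard rail, about midway between the posts, so that it hangs freely, and leave the glue tin, mug and tape measure where they stand.

Things in the scene. Friction and masses are not known exactly. Their poses are not given: they have to be found in the camera images.
- hearth: brazing hearth, fixed: grey cast deck in dark steel edging, 215 mm (its x, front to back) by 300 mm (its y), deck top 40 mm above the bench. Origin on the bench under the deck, 85 mm behind its front edge, 130 mm before its back edge, midway in y. Holds a raised strip (x = +46 mm) and, in front of it, a recess (x = -41 mm)
- strip_mid (a point): middle of the top of the hearth's dark steel strip, on which the bricks stand: 46 mm (x) by 280 mm (y), flat, 43 mm above the bench, 3 mm above the deck; axes as the hearth's, y along the strip
- recess_mid (a point): middle of the recess, on the level of the deck top (40 mm above the bench): rectangular, 66 mm (x) by 106 mm (y), 26 mm deep with flat floor; axes as the hearth's
- soldering_block: fired-clay soldering block, a plain slab 100 mm (its x) by 60 mm (its y) by 26 mm thick (its z), about 170 g, lying flat on the bench at the start. Origin at its middle. It fits the recess of the hearth with 3 mm to spare on each side; once in, its top is level with the deck
- guard: heat guard, about 200 g: a saddle of folded bright sheet steel 3 mm thick, like a little roof on two upright flaps, standing on them at the start. Ridge along its y, 110 mm long; 60 mm wide over the flaps (x), flaps 49 mm high, ridge underside 59 mm and top 63 mm above their lower edges; open below and at the ends. Origin under the middle of the ridge, level with the lower edges; z up
- rail: guard rail, fixed to the bench: a level round steel bar 16 mm thick and 210 mm long along its own y, on two upright posts 95 mm either side of its middle, each on a 70 x 30 mm foot (8 mm high) and joined by a collar 21 mm thick and 12 mm long. Origin on the bench under the middle of the bar
- rail_mid (a point): middle of the rail's bar, on its centre line, 105 mm above the bench
- brick_1: always present: small pale insulating firebrick, one of up to six alike, a plain bar 90 mm long of square section 42 x 42 mm (four long sides alike), about 160 g, lying on the bench. Origin at its middle, x axis along its length
- brick_2: always present: small pale insulating firebrick, one of up to six alike, a plain bar 90 mm long of square section 42 x 42 mm (four long sides alike), about 160 g, lying on the bench. Origin at its middle, x axis along its length
- brick_3: always present: small pale insulating firebrick, one of up to six alike, a plain bar 90 mm long of square section 42 x 42 mm (four long sides alike), about 160 g, lying on the bench. Origin at its middle, x axis along its length
- brick_4: in some starts only (else None): small pale insulating firebrick, one of up to six alike, a plain bar 90 mm long of square section 42 x 42 mm (four long sides alike), about 160 g, lying on the bench. Origin at its middle, x axis along its length
- brick_5: in some starts only (else None): small pale insulating firebrick, one of up to six alike, a plain bar 90 mm long of square section 42 x 42 mm (four long sides alike), about 160 g, lying on the bench. Origin at its middle, x axis along its length
- brick_6: in some starts only (else None): small pale insulating firebrick, one of up to six alike, a plain bar 90 mm long of square section 42 x 42 mm (four long sides alike), about 160 g, lying on the bench. Origin at its middle, x axis along its length
- glue_tin: bystander: a glue tin with black cap, 79 mm wide, 106 mm tall; origin under its middle
- mug: bystander: a mug, 78 x 109 mm, 101 mm tall; origin under its middle
- tape_measure: bystander: a yellow tape measure lying flat, 61 x 76 x 27 mm; origin under its middle

How it is judged:
By the outcome, as a careful person would: the job done as asked, in the order asked, and still so for the second after the job is handed in, with the robot touching nothing.
Of brick_4, brick_5, brick_6 only 1 to 3 are there at a start; the rules pass over those that are not, and their reading is None.
At some moment in a run one of soldering_block, brick_1, brick_2 may be knocked a few centimetres aside while the robot is not near it.
Once in a run the grip may slacken for a moment while it holds something.
It also fails if it takes over 210 s, if anything falls off the work surface, if the arm or the gripper's body presses on something with over 40 N, if the wrist force passes 120 N, or if a joint passes its speed limit or range.

## Robot

A 7-joint arm with a two-finger parallel gripper is mounted at the origin on a cart in front of the work surface, level with it; the furniture and walls round the work are solid. World frame = base frame: x ahead of the robot, y to its left, z up, the work surface at z = 0. Lengths are in m, angles in rad, forces in N, time in s.
With the tool pointing down it reaches from about 0.425 to 0.875 m from the base axis. Payload 4.7 kg.
Tool frame: the origin (TCP) lies between the finger pads; the fingertips stand 17 mm ahead of it and the grasp point (between the pads) lies 2 mm behind it; z points along the fingers, y is the line along which they close (so a half turn about z gives the same grasp; the last joint's range is limited). The gripper opens to 85 mm and grips with 20 to 120 N. Pads are 22 mm wide; open, the fingers measure 114 mm over their backs; the gripper's body (76 mm by 85 mm) begins 54 mm behind the grasp point. The pads swing forward as they close: fully open they stand 13 mm farther back than shut.
Start: joints at [-1.186, 0.321, -0.07, 1.45, 0.023, 1.371, -0.057], TCP at [0.236, 0.606, 0.248] pointing down, gripper open.
Joint ranges: [-2.86, 2.86], [-0.3, 2.09], [-1.38, 1.24], [0.06, 2.45], [-1.56, 4.7], [0.09, 2.05], [-2.69, 2.69]. Speed limits (rad/s): [2.57, 2.57, 3.14, 3.14, 3.14, 3.14, 3.14].

## Interface

Orientations are given as a unit quaternion [w, x, y, z].
In Python, from plant import robot gives the robot as it stands.
- The arm moves only by the shell command python3 steer.py, which reads ROWS from standard input. ROWS is a JSON object whose key "rows" holds a list of rows, 1 to 10 of them, each of 5 numbers: dx, dy, dz in shares of 0.25 m (1.0 is 0.25 m), then a turn about the tool's z in normalised numbers (1 is pi/2 rad), then the finger opening in m; each row shifts and turns the commanded pose from where the row before left it, along the tool's axes as they then stand; what a row does not reach is not made up. A row lasts 1/12 s, in which the tool goes at most 0.0417 m and 0.125 rad, less where a joint would pass 70% of its speed; a pose out of reach is approached as far as the arm can. The fingers move at their own pace and stop on an object; the grip force is fixed at half the most. Time passes only in rows, so rows that do not move let the fingers close. It prints the time, the measured TCP pose, the force, the opening and the grip force at its end. Input that does not fit is refused with a message, and nothing moves.
- robot.get_state(): the state, without advancing time (a new reading comes with each control period).
- robot.capture(name): name is "scene" or "top"; returns a dict with "image" (384x512x3 uint8, red, green, blue), "fx", "fy", "cx", "cy" (pixels), "R" (3x3) and "t" (3): a world point X has camera coordinates R X + t. Camera axes: x right, y down, z forward; pixel columns grow to the right and rows downward; lengths in m; the calibration is good to about 2 mm. A picture is of the moment at which its call begins. There is no depth.
- robot.job_done(): hands the job in; it is judged then, once.
The state is a dict: "clock": time; "joints": joint angles; "joint_vel": joint speeds; "tau": joint torques, N m; "ee_pos": TCP position; "orientation": TCP orientation; "contact_force": force on the tool from outside, world axes, zero at the start; "moment": the same for the moment, N m; "grip_width": finger opening in m; "gripper_force": force on a finger pad.
Only numpy, scipy, OpenCV 4.12 (cv2) and the standard library are available. Lean on these libraries where they do the work, as an engineer would, in place of code of your own. Each camera call takes 0.05 s, during which the arm holds its last target. There are 200 camera calls.

## Working session

There is one attempt and no reset: what is moved stays moved. The work goes in short steps, Python scripts to look and compute and a shell command to move; the robot and the scene stay as the last step left them, time stands still between calls to the robot, and variables do not carry over. Pictures are saved under pics/ and viewed, at most 14 in all, crops included, and the job is handed in when it is done.

```bash
ls; mkdir -p pics; cat > h.py <<'E'
import numpy as np, cv2
from plant import robot
def cap(n,f):
    c=robot.capture(n); cv2.imwrite('pics/'+f+'.png',c['image'][:,:,::-1]); np.savez('pics/'+f+'.npz',**c); return c
def w(f,u,v,z):
    c=np.load('pics/'+f+'.npz'); d=c['R'].T@np.array([(u-c['cx'])/c['fx'],(v-c['cy'])/c['fy'],1.]); o=-c['R'].T@c['t']
    return o+d*(z-o[2])/d[2]
def p(f,X):
    c=np.load('pics/'+f+'.npz'); q=c['R']@np.array(X,float)+c['t']; return (c['fx']*q[0]/q[2]+c['cx'],c['fy']*q[1]/q[2]+c['cy'])
def crop(f,g,x0,y0,x1,y1,s):
    im=cv2.imread('pics/'+f+'.png')[y0:y1,x0:x1]; cv2.imwrite('pics/'+g+'.png',cv2.resize(im,None,fx=s,fy=s,interpolation=cv2.INTER_CUBIC))
E
python3 - <<'E'
from h import *
for n in('top','scene'):
    c=cap(n,n+'0'); print(n,c['fx'],c['cx'],c['cy'],-c['R'].T@c['t'],c['R'].round(3).tolist())
a=cv2.imread('pics/top0.png');cv2.imwrite('pics/top0b.png',cv2.resize(a,(800,600),interpolation=cv2.INTER_CUBIC))
s=robot.get_state();print({k:np.round(v,3).tolist() for k,v in s.items()})
E
```

```text
pics
plant.py
steer.py
top 463.70878403621725 249.34328345132533 190.29039767956257 [0.39972913 0.09547503 1.32990303] [[0.019, -1.0, 0.024], [-0.985, -0.022, -0.168], [0.169, -0.02, -0.985]]
scene 363.48952547914615 257.02429945977843 194.33913515935177 [ 0.13472177 -0.7072493   0.48388103] [[0.853, -0.521, -0.017], [-0.218, -0.327, -0.919], [0.474, 0.788, -0.393]]
{'clock': 0.1, 'joints': [-1.186, 0.322, -0.07, 1.452, 0.023, 1.371, -0.057], 'joint_vel': [-0.001, -0.001, 0.0, -0.003, 0.0, -0.0, 0.001], 'tau': [-0.0, -49.488, -0.384, -31.521, 0.013, 0.007, -0.0], 'ee_pos': [0.235, 0.605, 0.247], 'orientation': [-0.0, 0.184, 0.983, -0.001], 'contact_force': [0.572, -0.246, 0.815], 'moment': [0.007, 0.001, -0.009], 'gripper_force': 0.0, 'grip_width': 0.085}
```

View pics/top0b.png

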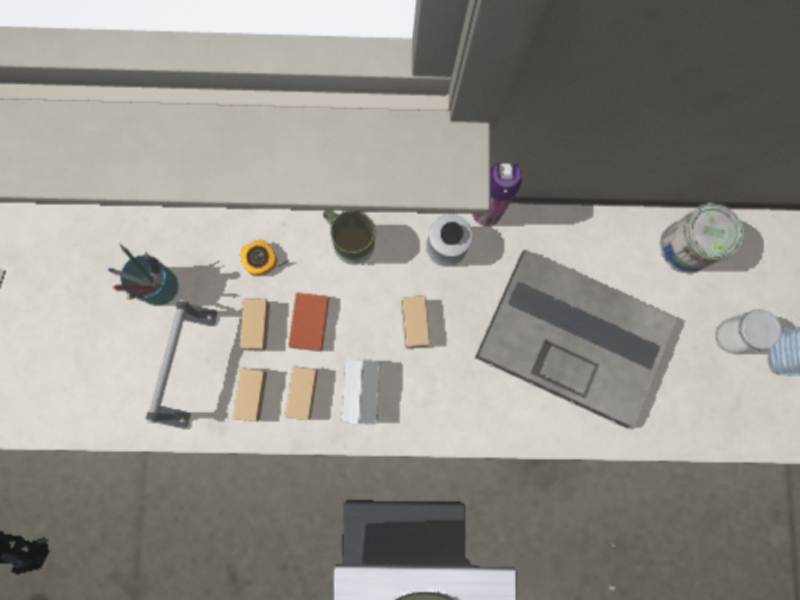

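View pics/scene0.png

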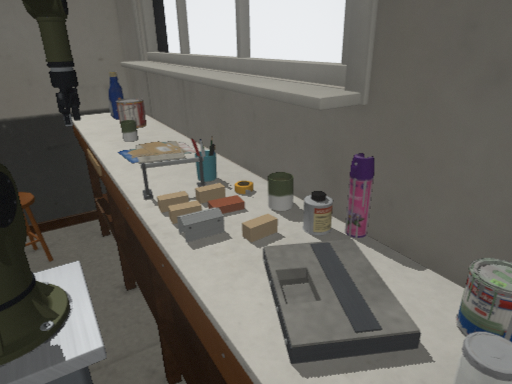

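```bash
python3 - <<'E'
from h import *
crop('top0','c1',90,170,280,290,4.2)
crop('top0','c2',300,155,445,278,4.8)
E
```

```text
(no output)
```

View pics/c1.png

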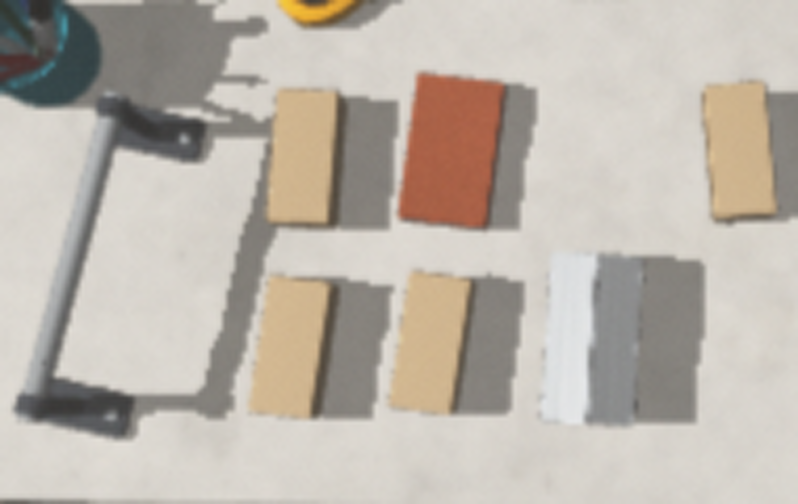

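View pics/c2.png

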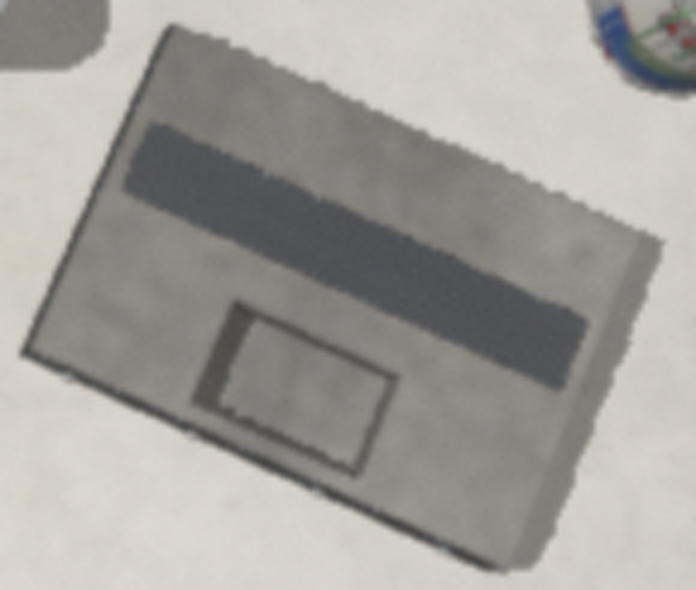

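```bash
cat >> h.py <<'E'
def fit(f,pts,s,x0,y0,z,lx,ly):
    "pts: crop corners in order (+x... ) any cyclic order, first edge of length lx"
    P=np.array([w(f,(a+.5)/s-.5+x0,(b+.5)/s-.5+y0,z)[:2] for a,b in pts])
    c=P.mean(0); e=(P[1]-P[0])+(P[2]-P[3]); g=(P[3]-P[0])+(P[2]-P[1])
    print(' edges',np.linalg.norm(e)/2*1e3,lx,np.linalg.norm(g)/2*1e3,ly)
    a=np.arctan2(e[1],e[0]); b=np.arctan2(g[1],g[0]); d=(b-a+np.pi/2)%np.pi-np.pi/2
    # long-axis yaw
    L=a if lx>ly else b
    o=b if lx>ly else a
    o2=o-np.pi/2*np.sign(np.sin(o-L))
    y=np.arctan2(np.sin(L)+0.4*np.sin(o2),np.cos(L)+0.4*np.cos(o2))
    return c,np.rad2deg((y)%np.pi)
E
python3 - <<'E'
from h import *
A=dict(A=[(279,90),(337,91),(330,223),(268,222)],B=[(270,278),(330,282),(313,416),(250,412)],C=[(414,272),(470,278),(452,412),(391,408)],D=[(703,87),(763,83),(775,214),(712,219)])
for k,v in A.items(): print(k,*fit('top0',v,4.2,90,170,.042,42,90))
print('block',*fit('top0',[(420,74),(502,83),(486,228),(400,219)],4.2,90,170,.026,60,100))
print('guard',*fit('top0',[(553,253),(642,257),(636,423),(542,420)],4.2,90,170,.049,60,110))
print('ridge',[w('top0',90+a/4.2,170+b/4.2,.063)[:2] for a,b in((597,255),(586,422))])
print('strip',*fit('top0',[(153,123),(587,320),(562,390),(125,188)],4.8,300,155,.043,280,46))
print('rec',*fit('top0',[(238,302),(397,378),(358,477),(193,402)],4.8,300,155,.04,106,66))
print('deck',*fit('top0',[(175,26),(640,232),(505,570),(25,352)],4.8,300,155,.04,300,215))
print('bar',[w('top0',90+a/4.2,170+b/4.2,.105)[:2] for a,b in((108,108),(36,395))])
E
```

```text
edges 39.69072946956715 42 88.44307158361431 90
A [0.56794943 0.31223086] 179.38039998968992
 edges 40.15570432321429 42 87.29710191350539 90
B [0.44242701 0.31420743] 175.7055851769744
 edges 38.37958179480281 42 88.43808210136947 90
C [0.44713995 0.22248537] 174.31977646581214
 edges 41.25255888910023 42 88.81563749426127 90
D [0.5781097  0.02338441] 5.322291717910274
 edges 56.881044419195156 60 99.1227608595955 100
block [0.57599956 0.2154791 ] 175.1197067085209
 edges 59.70220782009422 60 107.93579724742098 110
guard [0.45181315 0.11684419] 178.6318491461272
ridge [array([0.50357963, 0.11449165]), array([0.39654215, 0.11887497])]
 edges 277.78824819689345 280 43.617945445110735 46
strip [ 0.57831016 -0.28191405] 66.48952733535646
 edges 102.74110121510303 106 63.76604609352546 66
rec [ 0.49883924 -0.24601088] 65.96100082660672
 edges 300.12680908627647 300 216.66392343744909 215
deck [ 0.55626503 -0.27055287] 66.38014034038548
bar [array([0.58670707, 0.42525631]), array([0.40675868, 0.45739075])]
```

The manual's scale: shifts go in shares of 0.25 m and turns go in shares of pi/2 rad. Converting my numbers, -0.095 rad is -0.0605.

```bash
cat >> h.py <<'E'
def d(x,y,z,yaw):
    "remaining: turn to bring tool y to yaw (mod 180), then tool-frame shift after it"
    s=robot.get_state(); q=s['orientation']
    from scipy.spatial.transform import Rotation as Ro
    R=Ro.from_quat([q[1],q[2],q[3],q[0]]).as_matrix()
    y0=np.degrees(np.arctan2(R[1,1],R[0,1])); t=(yaw-y0+90)%180-90
    R2=R@Ro.from_euler('z',-np.radians(t)).as_matrix()
    D=R2.T@(np.array([x,y,z])-s['ee_pos'])
    print('yyaw %.1f turn %.3f (or %.3f) shift'%(y0,-np.radians(t),-np.radians(t)+np.pi*np.sign(t)),D.round(4),'j7 %.2f'%s['joints'][6],'tilt',R[2,2].round(4),'pos',s['ee_pos'].round(4),'t',s['clock'])
E
cat > d.py <<'E'
import sys
from h import *
a=[float(v) for v in sys.argv[1:]]
d(*a)
E
echo '{"rows": [[0, 0, 0, -0.0605, 0.085], [0, 0, 0, -0.0605, 0.085], [0, 0, 0, -0.0605, 0.085], [0, 0, 0, 0, 0.085]]}' | python3 steer.py; python3 d.py 0.576 0.2155 0.12 85.1
```

```text
clock: 0.43
ee_pos: [0.2355, 0.6055, 0.2477]
orientation: [-0.0, 0.042, 0.999, -0.001]
contact_force: [-0.4, 0.0, -0.6]
grip_width: 0.0846
gripper_force: 0.0
yyaw 85.2 turn 0.002 (or -3.140) shift [-0.3726 -0.3594  0.128 ] j7 0.22 tilt -1.0 pos [0.2355 0.6055 0.2477] t 0.4333
```

In the tool's units: -0.028 m is -0.112, -0.027 m is -0.108.

```bash
echo '{"rows": [[-0.112, -0.108, 0, 0, 0.085], [-0.112, -0.108, 0, 0, 0.085], [-0.112, -0.108, 0, 0, 0.085], [-0.112, -0.108, 0, 0, 0.085], [-0.112, -0.108, 0, 0, 0.085], [-0.112, -0.108, 0, 0, 0.085], [-0.112, -0.108, 0, 0, 0.085], [-0.112, -0.108, 0, 0, 0.085], [-0.112, -0.108, 0, 0, 0.085]]}' | python3 steer.py >/dev/null; echo '{"rows": [[-0.12, -0.116, 0.12, 0, 0.085], [-0.12, -0.116, 0.12, 0, 0.085], [-0.12, -0.116, 0.12, 0, 0.085], [-0.12, -0.116, 0.12, 0, 0.085], [0, 0, 0, 0, 0.085], [0, 0, 0, 0, 0.085]]}' | python3 steer.py; python3 d.py 0.576 0.2155 0.028 85.1; python3 - <<'E'
from h import *
cap('top','t1'); crop('t1','t1c',150,150,280,247,6)
E
```

```text
clock: 1.68
ee_pos: [0.5549, 0.2366, 0.1487]
orientation: [-0.002, 0.047, 0.999, -0.002]
contact_force: [0.8, 1.0, 0.8]
grip_width: 0.085
gripper_force: 0.0
yyaw 84.6 turn -0.008 (or 3.133) shift [-0.0232 -0.0188  0.1207] j7 1.07 tilt -1.0 pos [0.5549 0.2366 0.1487] t 1.6833
```

View pics/t1c.png

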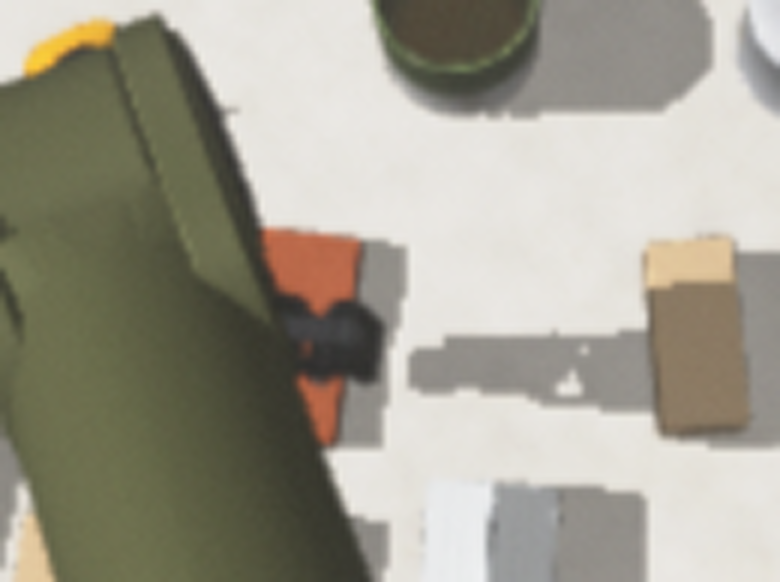

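In the tool's units: 0.03 m is 0.12, 0.02 m is 0.08, -0.008 rad is -0.0051.

```bash
echo '{"rows": [[-0.046, -0.038, 0.12, -0.0051, 0.085], [-0.046, -0.038, 0.12, 0, 0.085], [0, 0, 0.08, 0, 0.085], [0, 0, 0, 0, 0.085], [0, 0, 0, 0, 0.085]]}' | python3 steer.py; python3 d.py 0.576 0.2155 0.028 85.1
```

```text
clock: 2.15
ee_pos: [0.5749, 0.2212, 0.0711]
orientation: [-0.001, 0.038, 0.999, 0.0]
contact_force: [0.4, 0.2, 1.3]
grip_width: 0.085
gripper_force: 0.0
yyaw 85.6 turn 0.009 (or -3.132) shift [-0.0016 -0.0056  0.0431] j7 1.15 tilt -1.0 pos [0.5749 0.2212 0.0711] t 2.15
```

In the tool's units: 0.025 m is 0.1, 0.018 m is 0.072, 0.009 rad is 0.0057.

```bash
echo '{"rows": [[-0.006, -0.022, 0.072, 0.0057, 0.085], [0, 0, 0.1, 0, 0.085], [0, 0, 0, 0, 0.085], [0, 0, 0, 0, 0.05], [0, 0, 0, 0, 0.05], [0, 0, 0, 0, 0.05], [0, 0, 0, 0, 0.05], [0, 0, 0, 0, 0.05], [0, 0, 0, 0, 0.05]]}' | python3 steer.py; python3 d.py 0.576 0.2155 0.028 85.1
```

```text
clock: 2.9
ee_pos: [0.579, 0.2156, 0.0314]
orientation: [0.002, 0.043, 0.999, 0.002]
contact_force: [-1.2, 1.1, 6.1]
grip_width: 0.058
gripper_force: 65.1
yyaw 85.1 turn -0.000 (or 3.141) shift [ 0.003  -0.0004  0.0034] j7 1.16 tilt -1.0 pos [0.579  0.2156 0.0314] t 2.9
```

In the tool's units: -0.04 m is -0.16, 0.12 rad is 0.0764.

```bash
echo '{"rows": [[0, 0, -0.16, 0, 0.05], [0, 0, -0.16, 0, 0.05], [0, 0, -0.16, 0, 0.05], [0, 0, 0, 0.0764, 0.05], [0, 0, 0, 0.0764, 0.05], [0, 0, 0, 0.0764, 0.05], [0, 0, 0, 0.0764, 0.05], [0, 0, 0, 0.0764, 0.05], [0, 0, 0, 0.0764, 0.05], [0, 0, 0, 0.0764, 0.05]]}' | python3 steer.py >/dev/null;  echo '{"rows": [[0, 0, 0, 0.0764, 0.05], [0, 0, 0, 0.0764, 0.05], [0, 0, 0, 0.0764, 0.05], [0, 0, 0, 0.0764, 0.05], [0, 0, 0, 0.0764, 0.05], [0, 0, 0, 0.0764, 0.05], [0, 0, 0, 0.0764, 0.05], [0, 0, 0, 0.0764, 0.05], [0, 0, 0, 0.0618, 0.05], [0, 0, 0, 0, 0.05]]}' | python3 steer.py; python3 d.py 0.4987 -0.2466 0.1 -23.6;python3 - <<'E'
from h import *
cap('scene','s1'); crop('s1','s1c',120,100,370,280,3)
E
```

```text
clock: 4.57
ee_pos: [0.5772, 0.214, 0.149]
orientation: [-0.0, 0.838, 0.546, 0.001]
contact_force: [0.5, 0.1, -2.6]
grip_width: 0.0579
gripper_force: 65.7
yyaw -23.8 turn -0.003 (or 3.139) shift [-0.4536  0.1125  0.0486] j7 -0.69 tilt -1.0 pos [0.5772 0.214  0.149 ] t 4.5667
```

View pics/s1c.png

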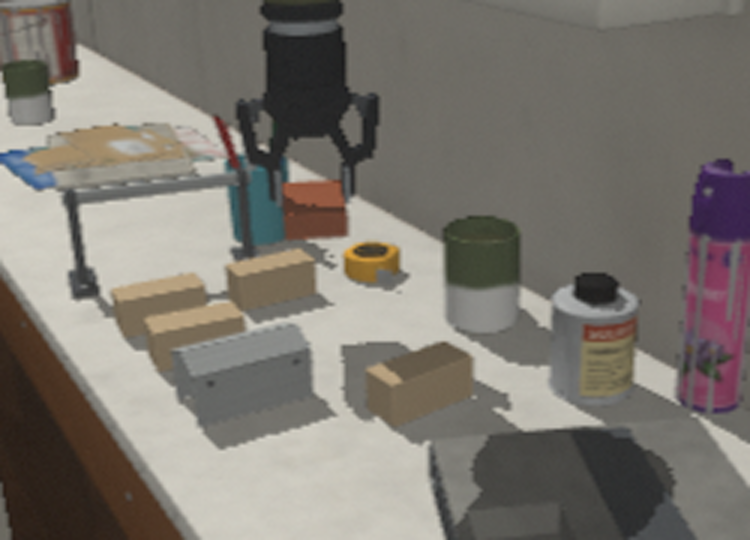

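In the tool's units: -0.037 m is -0.148, 0.0092 m is 0.0368.

```bash
echo '{"rows": [[-0.148, 0.0368, 0, 0, 0.05], [-0.148, 0.0368, 0, 0, 0.05], [-0.148, 0.0368, 0, 0, 0.05], [-0.148, 0.0368, 0, 0, 0.05], [-0.148, 0.0368, 0, 0, 0.05], [-0.148, 0.0368, 0, 0, 0.05], [-0.148, 0.0368, 0, 0, 0.05], [-0.148, 0.0368, 0, 0, 0.05], [-0.148, 0.0368, 0, 0, 0.05], [-0.148, 0.0368, 0, 0, 0.05]]}' | python3 steer.py>/dev/null; echo '{"rows": [[-0.148, 0.0368, 0, 0, 0.05], [-0.148, 0.0368, 0, 0, 0.05], [0, 0, 0, 0, 0.05], [0, 0, 0, 0, 0.05]]}' | python3 steer.py; python3 d.py 0.4987 -0.2466 0.1 -23.6
```

```text
clock: 5.78
ee_pos: [0.4989, -0.2406, 0.1488]
orientation: [0.001, 0.838, 0.546, 0.0]
contact_force: [1.0, 0.9, -1.2]
grip_width: 0.0578
gripper_force: 65.7
yyaw -23.9 turn -0.005 (or 3.137) shift [-0.0056  0.0021  0.0488] j7 0.13 tilt -1.0 pos [ 0.4989 -0.2406  0.1488] t 5.7833
```

In the tool's units: 0.029 m is 0.116, -0.0086 m is -0.0344, -0.004 rad is -0.0025.

```bash
echo '{"rows": [[-0.0344, 0.008, 0.08, -0.0025, 0.05], [0, 0, 0.116, 0, 0.05], [0, 0, 0, 0, 0.05], [0, 0, 0, 0, 0.05]]}' | python3 steer.py; python3 d.py 0.4987 -0.2466 0.1 -23.6; python3 - <<'E'
from h import *
cap('top','t2');cap('scene','s2')
crop('t2','t2c',300,155,445,278,3.3);crop('s2','s2c',240,210,420,350,3)
a=cv2.imread('pics/t2c.png');b=cv2.imread('pics/s2c.png')
H=max(a.shape[0],b.shape[0]);o=np.zeros((H*1,a.shape[1],3),np.uint8);print(a.shape,b.shape)
b=cv2.resize(b,(320,249));a=cv2.resize(a,(478,406));o=np.zeros((406,800,3),np.uint8);o[:,:478]=a;o[:249,480:]=b;cv2.imwrite('pics/m2.png',o)
E
```

```text
clock: 6.12
ee_pos: [0.4978, -0.244, 0.0981]
orientation: [-0.002, 0.835, 0.55, -0.001]
contact_force: [0.2, -0.0, -1.7]
grip_width: 0.0579
gripper_force: 65.7
yyaw -23.3 turn 0.006 (or -3.136) shift [-0.002   0.0019 -0.0019] j7 0.20 tilt -1.0 pos [ 0.4978 -0.244   0.0981] t 6.1167
(406, 478, 3) (420, 540, 3)
```

View pics/m2.png

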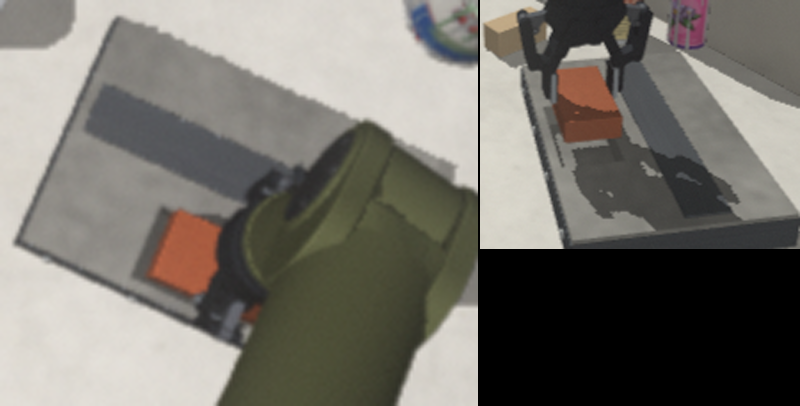

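```bash
echo '{"rows": [[0, 0, 0, 0, 0.05], [0, 0, 0, 0, 0.05]]}' | python3 steer.py; python3 - <<'E'
from h import *
s=robot.get_state();print(s['ee_pos'],s['clock'])
P=[w('t2',300+a/3.3,155+b/3.3,.0927)[:2] for a,b in((176,210),(150,277))]
print(P,np.linalg.norm(P[0]-P[1])); m=(P[0]+P[1])/2; e=P[0]-P[1]; print(np.degrees(np.arctan2(e[1],e[0])))
print('centre',m-.05*np.array([.4,.916]), 'err in hearth x,y', np.array([[.916,-.4],[.4,.916]])@(m-.05*np.array([.4,.916])-[.4987,-.2466]))
E
python3 d.py 0.4987 -0.2466 0.1 -23.6
```

```text
clock: 6.38
ee_pos: [0.4996, -0.2459, 0.1005]
orientation: [0.001, 0.836, 0.549, 0.001]
contact_force: [0.2, -0.7, -1.6]
grip_width: 0.0578
gripper_force: 65.7
[ 0.4995937  -0.24585427  0.10050535] 6.3833
[array([ 0.54036201, -0.2113396 ]), array([ 0.48539731, -0.18911484])] 0.0592879236085308
-22.015752568661775
centre [ 0.49287966 -0.24602722] err in hearth x,y [-0.00556054 -0.00180347]
yyaw -23.4 turn 0.004 (or -3.138) shift [-0.001  -0.0005  0.0005] j7 0.20 tilt -1.0 pos [ 0.4996 -0.2459  0.1005] t 6.3833
```

```bash
python3 - <<'E'
from h import *
cap('top','t3');cap('scene','s3')
crop('t3','a',335,200,385,255,8);crop('s3','b',255,225,355,300,4)
a=cv2.imread('pics/a.png');b=cv2.imread('pics/b.png')
o=np.zeros((440,800,3),np.uint8);o[:,:400]=a;o[:300,400:]=b;cv2.imwrite('pics/m3.png',o)
E
for i in 1 2 3 4 5; do echo '{"rows": [[0, 0, 0, 0, 0.05]]}' | python3 steer.py | grep ee_pos; done
```

```text
ee_pos: [0.4988, -0.246, 0.0996]
ee_pos: [0.4987, -0.2459, 0.0994]
ee_pos: [0.4985, -0.246, 0.0992]
ee_pos: [0.4984, -0.246, 0.099]
ee_pos: [0.4984, -0.246, 0.099]
```

View pics/m3.png

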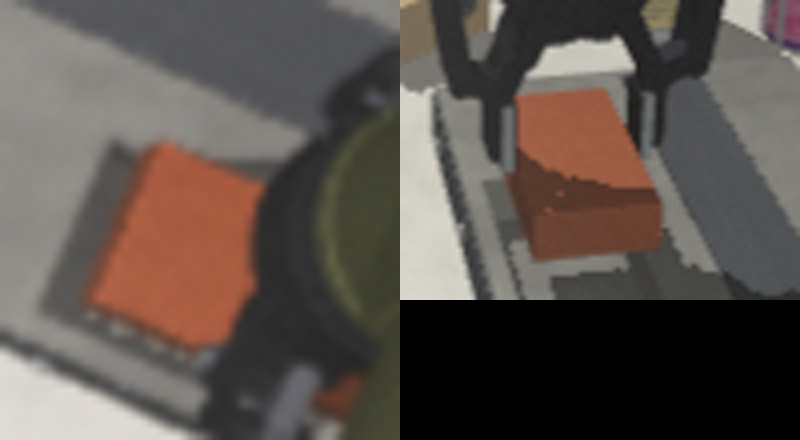

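```bash
python3 - <<'E'
from h import *
M=np.array([[.916,-.4],[.4,.916]]);r=np.array([.4987,-.2466])
for z in(.090,.094,.098):
  P=[M@(w('t3',335+a/8,200+b/8,z)[:2]-r)*1e3 for a,b in((158,142),(90,303))]
  Q=[M@(w('s3',255+a/4,225+b/4,z-.026)[:2]-r)*1e3 for a,b in((137,259),(262,248))]
  print(z,*[q.round(1) for q in P+Q])
# recess corners in scene0 from deck level
print([np.round(p('s3',list(r+M.T@[x,y])+[.04]),1) for x in(-.033,.033) for y in(-.053,.053)])
E
```

```text
0.09 [28.4 45.9] [-31.2  46. ] [-25.  -40.5] [ 33.1 -41.8]
0.094 [27.6 46.6] [-31.9  46.7] [-26.2 -45.6] [ 31.4 -46.8]
0.098 [26.8 47.4] [-32.5  47.5] [-27.4 -50.6] [ 29.7 -51.8]
[array([286.2, 305.3]), array([275.5, 271.3]), array([321.5, 301.5]), array([306.5, 268.4])]
```

In the tool's units: 0.02 m is 0.08, 0.003 m is 0.012.

```bash
echo '{"rows": [[0.004, 0, 0.08, 0, 0.05], [0, 0, 0.012, 0, 0.05], [0, 0, 0, 0, 0.05], [0, 0, 0, 0, 0.05], [0, 0, 0, 0, 0.05], [0, 0, 0, 0, 0.05]]}' | python3 steer.py|egrep 'pos|force'; echo '{"rows": [[0, 0, 0.016, 0, 0.05], [0, 0, 0, 0, 0.05], [0, 0, 0, 0, 0.05]]}' | python3 steer.py|egrep 'pos|force';echo '{"rows": [[0, 0, 0.016, 0, 0.05], [0, 0, 0, 0, 0.05], [0, 0, 0, 0, 0.05]]}' | python3 steer.py|egrep 'pos|force'
```

```text
ee_pos: [0.4993, -0.2453, 0.0767]
contact_force: [0.7, -0.5, -1.9]
gripper_force: 65.7
ee_pos: [0.4987, -0.2449, 0.0719]
contact_force: [-0.0, 0.6, -1.0]
gripper_force: 65.7
ee_pos: [0.4986, -0.245, 0.0677]
contact_force: [-0.7, 0.1, -2.1]
gripper_force: 65.7
```

```bash
for i in 1 2; do :; done; echo '{"rows": [[0, 0, 0.012, 0, 0.05], [0, 0, 0, 0, 0.05], [0, 0, 0, 0, 0.05]]}' | python3 steer.py|egrep 'pos|force'; echo '{"rows": [[0, 0, 0.012, 0, 0.05], [0, 0, 0, 0, 0.05], [0, 0, 0, 0, 0.05]]}' | python3 steer.py|egrep 'pos|contact'
```

```text
ee_pos: [0.4987, -0.245, 0.0648]
contact_force: [0.2, 0.0, -2.5]
gripper_force: 65.7
ee_pos: [0.4987, -0.245, 0.0618]
contact_force: [1.0, 0.8, -0.8]
```

In the tool's units: 0.003 m is 0.012.

```bash
echo '{"rows": [[0, 0, 0.012, 0, 0.05], [0, 0, 0, 0, 0.05], [0, 0, 0, 0, 0.05]]}' | python3 steer.py|egrep 'pos|contact'; echo '{"rows": [[0, 0, 0.008, 0, 0.05], [0, 0, 0, 0, 0.05], [0, 0, 0, 0, 0.05]]}' | python3 steer.py|egrep 'pos|contact'
```

```text
ee_pos: [0.4987, -0.245, 0.0588]
contact_force: [0.6, 0.1, -1.6]
ee_pos: [0.4987, -0.245, 0.0569]
contact_force: [-0.4, 0.1, -2.6]
```

```bash
echo '{"rows": [[0, 0, 0, 0, 0.085], [0, 0, 0, 0, 0.085], [0, 0, 0, 0, 0.085], [0, 0, 0, 0, 0.085], [0, 0, -0.12, 0, 0.085], [0, 0, -0.08, 0, 0], [0, 0, 0, 0, 0], [0, 0, 0, 0, 0], [0, 0, 0, 0, 0], [0, 0, 0, 0, 0]]}' | python3 steer.py|egrep 'pos|contact|width'; echo '{"rows": [[0, 0, 0.08, 0, 0], [0, 0, 0.06, 0, 0], [0, 0, 0.04, 0, 0], [0, 0, 0, 0, 0], [0, 0, 0, 0, 0], [0, 0, 0, 0, 0]]}' | python3 steer.py|egrep 'pos|contact|width'
```

```text
ee_pos: [0.4981, -0.2446, 0.106]
contact_force: [-0.5, 0.3, -0.2]
grip_width: 0.025
ee_pos: [0.4991, -0.2454, 0.0624]
contact_force: [0.7, -0.4, 0.1]
grip_width: -0.0
```

In the tool's units: 0.003 m is 0.012.

```bash
echo '{"rows": [[0, 0, 0.012, 0, 0], [0, 0, 0.012, 0, 0], [0, 0, 0, 0, 0], [0, 0, 0, 0, 0]]}' | python3 steer.py|egrep 'pos|contact'; echo '{"rows": [[0, 0, 0.012, 0, 0], [0, 0, 0, 0, 0], [0, 0, 0, 0, 0]]}' | python3 steer.py|egrep 'pos|contact'
```

```text
ee_pos: [0.4996, -0.2454, 0.0572]
contact_force: [-0.4, 0.3, 5.8]
ee_pos: [0.4998, -0.2455, 0.057]
contact_force: [-8.6, 4.5, 27.2]
```

In the tool's units: -0.03 m is -0.12, 0.12 rad is 0.0764.

```bash
echo '{"rows": [[0, 0, -0.12, 0, 0.085], [0, 0, -0.12, 0, 0.085], [0, 0, -0.12, 0.0764, 0.085], [0, 0, 0, 0.0764, 0.085], [0, 0, 0, 0.0764, 0.085], [0, 0, 0, 0.0764, 0.085], [0, 0, 0, 0.0764, 0.085], [0, 0, 0, 0.0764, 0.085], [0, 0, 0, 0.0764, 0.085], [0, 0, 0, 0.0764, 0.085]]}' | python3 steer.py|egrep 'contact';echo '{"rows": [[0, 0, 0, 0.0675, 0.085], [0, 0, 0, 0, 0.085], [0, 0, 0, 0, 0.085]]}' | python3 steer.py|grep pos; python3 d.py .5781 .0234 .026 -84.7
```

```text
contact_force: [0.2, -0.1, -0.3]
ee_pos: [0.4989, -0.245, 0.1431]
yyaw -84.3 turn 0.006 (or -3.135) shift [ 0.1036 -0.2599  0.1171] j7 -0.85 tilt -1.0 pos [ 0.4989 -0.245   0.1431] t 11.9
```

In the tool's units: -0.0325 m is -0.13, 0.013 m is 0.052.

```bash
cat >> h.py <<'E'
def bricks(f,z=.042):
    im=cv2.imread('pics/'+f+'.png'); im=cv2.resize(im,None,fx=4,fy=4,interpolation=cv2.INTER_CUBIC); h=cv2.cvtColor(im,cv2.COLOR_BGR2HSV)
    m=cv2.inRange(h,(10,60,150),(25,150,255)); m=cv2.morphologyEx(m,cv2.MORPH_OPEN,np.ones((9,9)))
    for c in cv2.findContours(m,0,2)[0]:
        if cv2.contourArea(c)<1500: continue
        b=(cv2.boxPoints(cv2.minAreaRect(c))+.5)/4-.5
        P=np.array([w(f,u,v,z)[:2] for u,v in b]); e=P[1]-P[0]; g=P[2]-P[1]
        L=e if np.linalg.norm(e)>np.linalg.norm(g) else g
        print(P.mean(0).round(4),'yaw %.1f'%(np.degrees(np.arctan2(L[1],L[0]))%180),'size',np.round([np.linalg.norm(e),np.linalg.norm(g)],3), 'px',b.mean(0).round())
E
python3 - <<'E'
from h import *
bricks('top0');cap('top','t4');print();bricks('t4')
E
echo '{"rows": [[0.052, -0.13, 0, 0, 0.085], [0.052, -0.13, 0, 0, 0.085], [0.052, -0.13, 0, 0, 0.085], [0.052, -0.13, 0, 0, 0.085], [0.052, -0.13, 0, 0, 0.085], [0.052, -0.13, 0.08, 0, 0.085], [0.052, -0.13, 0.08, 0, 0.085], [0.052, -0.13, 0.08, 0, 0.085], [0, 0, 0, 0, 0.085], [0, 0, 0, 0, 0.085]]}' | python3 steer.py|grep pos; python3 d.py .5781 .0234 .026 -84.7
```

```text
[0.4434 0.3152] yaw 174.5 size [0.089 0.04 ] px [158. 252.]
[0.4473 0.2238] yaw 173.6 size [0.088 0.04 ] px [192. 251.]
[0.5677 0.3138] yaw 178.7 size [0.089 0.041] px [161. 207.]
[0.5788 0.023 ] yaw 5.7 size [0.043 0.089] px [266. 205.]

[0.4434 0.3151] yaw 174.3 size [0.089 0.04 ] px [159. 252.]
[0.4473 0.2236] yaw 173.6 size [0.088 0.041] px [192. 251.]
[0.5674 0.3137] yaw 178.7 size [0.09  0.042] px [161. 207.]
[0.5786 0.023 ] yaw 5.7 size [0.043 0.089] px [266. 205.]
ee_pos: [0.5768, 0.0267, 0.0814]
yyaw -84.1 turn 0.011 (or -3.131) shift [0.0012 0.0034 0.0554] j7 -1.30 tilt -1.0 pos [0.5768 0.0267 0.0814] t 12.7833
```

In the tool's units: 0.02 m is 0.08, 0.014 m is 0.056, 0.008 rad is 0.0051.

```bash
echo '{"rows": [[0.0048, 0.0136, 0.08, 0.0051, 0.085], [0, 0, 0.08, 0, 0.085], [0, 0, 0.056, 0, 0.085], [0, 0, 0, 0, 0.085], [0, 0, 0, 0, 0.085], [0, 0, 0, 0, 0.085]]}' | python3 steer.py|grep pos;  python3 d.py .5784 .0232 .026 -84.7;echo '{"rows": [[0, 0, 0, 0, 0.03], [0, 0, 0, 0, 0.03], [0, 0, 0, 0, 0.03], [0, 0, 0, 0, 0.03], [0, 0, 0, 0, 0.03], [0, 0, 0, 0, 0.03], [0, 0, 0, 0, 0.03], [0, 0, 0, 0, 0.03]]}' | python3 steer.py; python3 d.py .5784 .0232 .026 -84.7
```

```text
ee_pos: [0.5798, 0.0197, 0.0301]
yyaw -85.0 turn -0.005 (or 3.136) shift [-0.001  -0.0036  0.0041] j7 -1.26 tilt -1.0 pos [0.5798 0.0197 0.0301] t 13.2833
clock: 13.95
ee_pos: [0.5799, 0.021, 0.03]
orientation: [-0.0, 0.999, 0.044, 0.001]
contact_force: [0.4, 1.5, 5.5]
grip_width: 0.0412
gripper_force: 62.8
yyaw -84.9 turn -0.004 (or 3.137) shift [-0.0013 -0.0023  0.004 ] j7 -1.26 tilt -1.0 pos [0.5799 0.021  0.03  ] t 13.95
```

In the tool's units: -0.04 m is -0.16, -0.12 rad is -0.0764.

```bash
echo '{"rows": [[0, 0, -0.16, 0, 0.03], [0, 0, -0.16, 0, 0.03], [0, 0, -0.16, -0.0764, 0.03], [0, 0, 0, -0.0764, 0.03], [0, 0, 0, -0.0764, 0.03], [0, 0, 0, -0.0764, 0.03], [0, 0, 0, -0.0764, 0.03], [0, 0, 0, -0.0764, 0.03], [0, 0, 0, -0.0764, 0.03], [0, 0, 0, -0.0764, 0.03]]}' | python3 steer.py|egrep 'width';echo '{"rows": [[0, 0, 0, -0.0694, 0.03], [0, 0, 0, 0, 0.03], [0, 0, 0, 0, 0.03]]}' | python3 steer.py|grep pos; python3 d.py .579 -.28 .1 -23.6
```

```text
grip_width: 0.0409
ee_pos: [0.5785, 0.0202, 0.1485]
yyaw -23.9 turn -0.005 (or 3.136) shift [-0.2748  0.1207  0.0486] j7 -0.35 tilt -1.0 pos [0.5785 0.0202 0.1485] t 15.0333
```

In the tool's units: -0.0343 m is -0.1372, 0.02 m is 0.08, -0.005 rad is -0.0032.

```bash
echo '{"rows": [[-0.1372, 0.0604, 0, 0, 0.03], [-0.1372, 0.0604, 0, 0, 0.03], [-0.1372, 0.0604, 0, 0, 0.03], [-0.1372, 0.0604, 0, 0, 0.03], [-0.1372, 0.0604, 0, 0, 0.03], [-0.1372, 0.0604, 0, 0, 0.03], [-0.1372, 0.0604, 0.04, 0, 0.03], [-0.1372, 0.0604, 0.08, 0, 0.03], [0, 0, 0.072, -0.0032, 0.03], [0, 0, 0, 0, 0.03]]}' | python3 steer.py|egrep 'width'; echo '{"rows": [[0, 0, 0, 0, 0.03], [0, 0, 0, 0, 0.03], [0, 0, 0, 0, 0.03], [0, 0, 0, 0, 0.03]]}' | python3 steer.py|grep pos;python3 d.py .579 -.28 .1 -23.6
```

```text
grip_width: 0.0412
ee_pos: [0.5805, -0.2775, 0.1026]
yyaw -23.3 turn 0.005 (or -3.137) shift [-0.0029 -0.0004  0.0026] j7 0.26 tilt -1.0 pos [ 0.5805 -0.2775  0.1026] t 16.2
```

In the tool's units: 0.015 m is 0.06, -0.0025 m is -0.01, 0.003 rad is 0.0019.

```bash
echo '{"rows": [[-0.01, 0, 0.06, 0.0019, 0.03], [0, 0, 0.036, 0, 0.03], [0, 0, 0, 0, 0.03], [0, 0, 0, 0, 0.03], [0, 0, 0, 0, 0.03], [0, 0, 0, 0, 0.03]]}' | python3 steer.py|egrep 'pos|contact'; python3 d.py .579 -.28 .0735 -23.6;echo '{"rows": [[0, 0, 0.01, 0, 0.03], [0, 0, 0, 0, 0.03], [0, 0, 0, 0, 0.03]]}' | python3 steer.py|egrep 'pos|contact'
```

```text
ee_pos: [0.5784, -0.2812, 0.0777]
contact_force: [0.1, 0.2, -2.6]
yyaw -23.6 turn -0.000 (or 3.141) shift [0.0013 0.0001 0.0042] j7 0.27 tilt -1.0 pos [ 0.5784 -0.2812  0.0777] t 16.7
ee_pos: [0.5782, -0.2809, 0.0749]
contact_force: [0.2, 0.4, -1.8]
```

In the tool's units: 0.0015 m is 0.006, 0.001 m is 0.004.

```bash
echo '{"rows": [[0.004, 0, 0.006, 0, 0.03], [0, 0, 0, 0, 0.03], [0, 0, 0, 0, 0.03]]}' | python3 steer.py|egrep 'pos|contact'; python3 d.py .579 -.28 .0735 -23.6;echo '{"rows": [[0, 0, 0.004, 0, 0.03], [0, 0, 0, 0, 0.03], [0, 0, 0, 0, 0.03]]}' | python3 steer.py|egrep 'pos|contact'
```

```text
ee_pos: [0.5787, -0.2798, 0.0733]
contact_force: [0.3, -0.5, -2.0]
yyaw -23.6 turn 0.000 (or -3.141) shift [-0.      0.0004 -0.0002] j7 0.27 tilt -1.0 pos [ 0.5787 -0.2798  0.0733] t 17.2
ee_pos: [0.5787, -0.28, 0.0731]
contact_force: [-1.6, 1.9, 3.7]
```

In the tool's units: -0.04 m is -0.16, -0.03 m is -0.12, 0.118 rad is 0.0751.

```bash
echo '{"rows": [[0, 0, 0, 0, 0.085], [0, 0, 0, 0, 0.085], [0, 0, 0, 0, 0.085], [0, 0, 0, 0, 0.085], [0, 0, -0.16, 0, 0.085], [0, 0, -0.12, 0, 0.085], [0, 0, 0, 0.0751, 0.085], [0, 0, 0, 0.0751, 0.085], [0, 0, 0, 0.0751, 0.085], [0, 0, 0, 0.0751, 0.085]]}' | python3 steer.py|egrep 'width';echo '{"rows": [[0, 0, 0, 0.0751, 0.085], [0, 0, 0, 0.0751, 0.085], [0, 0, 0, 0.0751, 0.085], [0, 0, 0, 0.0751, 0.085], [0, 0, 0, 0.0751, 0.085], [0, 0, 0, 0.0751, 0.085], [0, 0, 0, 0, 0.085], [0, 0, 0, 0, 0.085]]}' | python3 steer.py|grep pos; python3 - <<'E'
from h import *
cap('top','t5');bricks('t5');bricks('t5',.085)
E
python3 d.py .5675 .3137 .026 -91.3
```

```text
grip_width: 0.0852
ee_pos: [0.5787, -0.28, 0.1422]
[0.4434 0.315 ] yaw 174.2 size [0.089 0.04 ] px [159. 252.]
[0.4474 0.2236] yaw 173.6 size [0.088 0.041] px [192. 251.]
[ 0.5786 -0.2757] yaw 66.8 size [0.021 0.068] px [371. 208.]
[0.5673 0.3136] yaw 178.8 size [0.09  0.042] px [161. 207.]
[0.442  0.3077] yaw 174.2 size [0.086 0.039] px [159. 252.]
[0.4458 0.2193] yaw 173.6 size [0.085 0.039] px [192. 251.]
[ 0.5727 -0.2633] yaw 66.8 size [0.02  0.066] px [371. 208.]
[0.5617 0.3063] yaw 178.8 size [0.087 0.04 ] px [161. 207.]
yyaw -91.0 turn 0.005 (or -3.137) shift [-0.0246 -0.5933  0.1162] j7 -0.83 tilt -1.0 pos [ 0.5787 -0.28    0.1423] t 19.0
```

In the tool's units: -0.037 m is -0.148, -0.0015 m is -0.006.

```bash
echo '{"rows": [[-0.006, -0.148, 0, 0, 0.085], [-0.006, -0.148, 0, 0, 0.085], [-0.006, -0.148, 0, 0, 0.085], [-0.006, -0.148, 0, 0, 0.085], [-0.006, -0.148, 0, 0, 0.085], [-0.006, -0.148, 0, 0, 0.085], [-0.006, -0.148, 0, 0, 0.085], [-0.006, -0.148, 0, 0, 0.085], [-0.006, -0.148, 0, 0, 0.085], [-0.006, -0.148, 0, 0, 0.085]]}' | python3 steer.py|grep -c pos;echo '{"rows": [[-0.006, -0.148, 0, 0, 0.085], [-0.006, -0.148, 0, 0, 0.085], [-0.006, -0.148, 0, 0, 0.085], [-0.006, -0.148, 0.04, 0, 0.085], [-0.006, -0.148, 0.08, 0, 0.085], [-0.006, -0.148, 0.08, 0.0032, 0.085], [0, 0, 0, 0, 0.085], [0, 0, 0, 0, 0.085], [0, 0, 0, 0, 0.085]]}' | python3 steer.py|grep pos; python3 d.py .5675 .3137 .028 -91.3
```

```text
1
ee_pos: [0.5674, 0.3109, 0.0927]
yyaw -91.4 turn -0.002 (or 3.140) shift [ 0.0001 -0.0029  0.0647] j7 -1.79 tilt -1.0 pos [0.5674 0.3109 0.0927] t 20.5833
```

In the tool's units: 0.03 m is 0.12, 0.02 m is 0.08.

```bash
echo '{"rows": [[0, -0.01, 0.12, 0, 0.085], [0, 0, 0.08, 0, 0.085], [0, 0, 0.048, 0, 0.085], [0, 0, 0, 0, 0.085], [0, 0, 0, 0, 0.085], [0, 0, 0, 0, 0.085]]}' | python3 steer.py|grep contact;echo '{"rows": [[0, 0, 0, 0, 0.03], [0, 0, 0, 0, 0.03], [0, 0, 0, 0, 0.03], [0, 0, 0, 0, 0.03], [0, 0, 0, 0, 0.03], [0, 0, 0, 0, 0.03], [0, 0, 0, 0, 0.03], [0, 0, 0, 0, 0.03]]}' | python3 steer.py|egrep 'contact|width'; python3 d.py .5675 .3137 .028 -91.3;echo '{"rows": [[0, 0, -0.16, 0, 0.03], [0, 0, -0.16, 0, 0.03], [0, 0, -0.16, -0.0764, 0.03], [0, 0, 0, -0.0764, 0.03], [0, 0, 0, -0.0764, 0.03], [0, 0, 0, -0.0764, 0.03], [0, 0, 0, -0.0764, 0.03], [0, 0, 0, -0.0764, 0.03], [0, 0, 0, -0.0764, 0.03], [0, 0, 0, -0.0764, 0.03]]}' | python3 steer.py|egrep 'width';echo '{"rows": [[0, 0, 0, -0.0764, 0.03], [0, 0, 0, -0.0643, 0.03], [0, 0, 0, 0, 0.03], [0, 0, 0, 0, 0.03]]}' | python3 steer.py|grep pos; python3 d.py .6156 -.1962 .12 -23.6
```

```text
contact_force: [0.2, -0.7, -0.3]
contact_force: [-0.9, 1.6, 5.5]
grip_width: 0.0408
yyaw -91.5 turn -0.003 (or 3.138) shift [-0.0004  0.001   0.0038] j7 -1.76 tilt -1.0 pos [0.5679 0.3146 0.0318] t 21.75
grip_width: 0.041
ee_pos: [0.5668, 0.3137, 0.1501]
yyaw -24.0 turn -0.007 (or 3.134) shift [-0.4477  0.2488  0.0304] j7 -0.75 tilt -1.0 pos [0.5668 0.3137 0.1501] t 22.9167
```

In the tool's units: -0.032 m is -0.128, 0.0178 m is 0.0712.

```bash
echo '{"rows": [[-0.128, 0.0712, 0, 0, 0.03], [-0.128, 0.0712, 0, 0, 0.03], [-0.128, 0.0712, 0, 0, 0.03], [-0.128, 0.0712, 0, 0, 0.03], [-0.128, 0.0712, 0, 0, 0.03], [-0.128, 0.0712, 0, 0, 0.03], [-0.128, 0.0712, 0, 0, 0.03], [-0.128, 0.0712, 0, 0, 0.03], [-0.128, 0.0712, 0, 0, 0.03], [-0.128, 0.0712, 0, 0, 0.03]]}' | python3 steer.py|egrep 'width';echo '{"rows": [[-0.128, 0.0712, 0, 0, 0.03], [-0.128, 0.0712, 0, 0, 0.03], [-0.128, 0.0712, 0, 0, 0.03], [-0.124, 0.0684, 0, -0.0038, 0.03], [0, 0, 0.08, 0, 0.03], [0, 0, 0, 0, 0.03], [0, 0, 0, 0, 0.03], [0, 0, 0, 0, 0.03]]}' | python3 steer.py|egrep 'width';python3 d.py .6156 -.1962 .082 -23.6
```

```text
grip_width: 0.0406
grip_width: 0.0409
yyaw -23.5 turn 0.002 (or -3.139) shift [-0.0017  0.0022  0.0488] j7 0.14 tilt -1.0 pos [ 0.6143 -0.1938  0.1308] t 24.4167
```

In the tool's units: 0.025 m is 0.1, 0.002 m is 0.008.

```bash
echo '{"rows": [[-0.004, 0.008, 0.1, 0, 0.03], [0, 0, 0.072, 0, 0.03], [0, 0, 0, 0, 0.03], [0, 0, 0, 0, 0.03], [0, 0, 0, 0, 0.03], [0, 0, 0, 0, 0.03]]}' | python3 steer.py|egrep 'contact';python3 d.py .6152 -.1971 .0755 -23.6; python3 - <<'E'
from h import *
cap('top','t6');bricks('t6',.085);cap('scene','s6');crop('s6','s6c',240,190,440,340,4)
E
```

```text
contact_force: [-0.4, 0.4, -1.3]
yyaw -23.5 turn 0.003 (or -3.139) shift [-0.0008 -0.0012  0.0142] j7 0.16 tilt -1.0 pos [ 0.6166 -0.1968  0.0897] t 24.9167
[0.4419 0.3074] yaw 174.4 size [0.086 0.039] px [159. 252.]
[0.4458 0.2193] yaw 173.4 size [0.085 0.039] px [192. 251.]
[ 0.6292 -0.1739] yaw 157.2 size [0.044 0.039] px [338. 186.]
```

View pics/s6c.png

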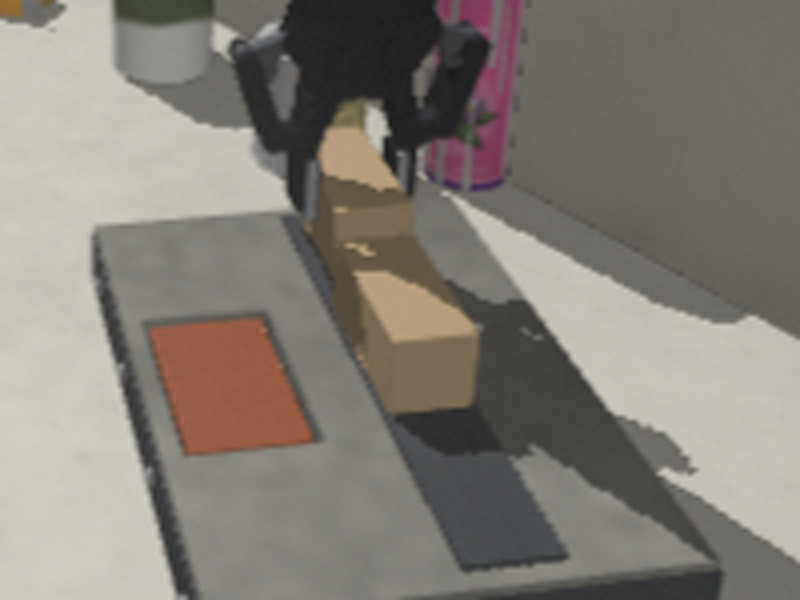

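The manual's scale: shifts go in shares of 0.25 m and turns go in shares of pi/2 rad. Converting my numbers, 0.008 m is 0.032, 0.004 m is 0.016.

```bash
echo '{"rows": [[0, -0.004, 0.032, 0, 0.03], [0, 0, 0.016, 0, 0.03], [0, 0, 0, 0, 0.03], [0, 0, 0, 0, 0.03], [0, 0, 0, 0, 0.03]]}' | python3 steer.py|egrep 'contact';python3 d.py .6152 -.1971 .0748 -23.6; echo '{"rows": [[0, 0, 0.008, 0, 0.03], [0, 0, 0, 0, 0.03], [0, 0, 0, 0, 0.03]]}' | python3 steer.py|egrep 'contact';python3 d.py .6152 -.1971 .0748 -23.6
```

```text
contact_force: [-0.6, 0.3, -1.3]
yyaw -23.5 turn 0.002 (or -3.140) shift [-0.0001  0.0011  0.0007] j7 0.17 tilt -1.0 pos [ 0.6142 -0.1965  0.0755] t 25.4333
contact_force: [-2.0, 0.4, 4.5]
yyaw -23.5 turn 0.002 (or -3.140) shift [-0.0002  0.0008  0.    ] j7 0.17 tilt -1.0 pos [ 0.6146 -0.1966  0.0748] t 25.6833
```

In the tool's units: -0.0012 m is -0.0048, 0.0007 m is 0.0028.

```bash
echo '{"rows": [[-0.0048, 0.0028, 0, 0, 0.03], [0, 0, 0, 0, 0.03], [0, 0, 0, 0, 0.03]]}' | python3 steer.py|egrep 'contact';python3 d.py .6152 -.1971 .0748 -23.6; echo '{"rows": [[0, 0, 0, 0, 0.085], [0, 0, 0, 0, 0.085], [0, 0, 0, 0, 0.085], [0, 0, 0, 0, 0.085], [0, 0, -0.16, 0, 0.085], [0, 0, -0.16, 0, 0.085], [0, 0, 0, 0.0732, 0.085], [0, 0, 0, 0.0732, 0.085], [0, 0, 0, 0.0732, 0.085], [0, 0, 0, 0.0732, 0.085]]}' | python3 steer.py|egrep 'width';echo '{"rows": [[0, 0, 0, 0.0732, 0.085], [0, 0, 0, 0.0732, 0.085], [0, 0, 0, 0.0732, 0.085], [0, 0, 0, 0.0732, 0.085], [0, 0, 0, 0.0732, 0.085], [0, 0, 0, 0.0732, 0.085], [0, 0, 0, 0.0758, 0.085], [0, 0, 0, 0, 0.085], [0, 0, 0, 0, 0.085]]}' | python3 steer.py|grep -c pos; python3 - <<'E'
from h import *
cap('top','t7');bricks('t7')
E
python3 d.py .4473 .2236 .028 -96
```

```text
contact_force: [-3.2, 2.9, 7.0]
yyaw -23.5 turn 0.002 (or -3.139) shift [-0.      0.0006  0.    ] j7 0.17 tilt -1.0 pos [ 0.6146 -0.1968  0.0748] t 25.9333
grip_width: 0.0847
1
[0.4433 0.3147] yaw 174.3 size [0.089 0.04 ] px [159. 252.]
[0.4474 0.2235] yaw 173.6 size [0.088 0.041] px [192. 251.]
yyaw -96.0 turn -0.000 (or 3.141) shift [-0.2104 -0.4017  0.1256] j7 -1.01 tilt -1.0 pos [ 0.6146 -0.1979  0.1537] t 27.5667
```

In the tool's units: -0.0309 m is -0.1236, -0.0162 m is -0.0648.

```bash
echo '{"rows": [[-0.0648, -0.1236, 0, 0, 0.085], [-0.0648, -0.1236, 0, 0, 0.085], [-0.0648, -0.1236, 0, 0, 0.085], [-0.0648, -0.1236, 0, 0, 0.085], [-0.0648, -0.1236, 0, 0, 0.085], [-0.0648, -0.1236, 0, 0, 0.085], [-0.0648, -0.1236, 0, 0, 0.085], [-0.0648, -0.1236, 0, 0, 0.085], [-0.0648, -0.1236, 0, 0, 0.085], [-0.0648, -0.1236, 0, 0, 0.085]]}' | python3 steer.py|grep -c pos;echo '{"rows": [[-0.0648, -0.1236, 0, 0, 0.085], [-0.0648, -0.1236, 0, 0, 0.085], [-0.0648, -0.1236, 0, 0, 0.085], [0, 0, 0.08, 0, 0.085], [0, 0, 0.08, 0, 0.085], [0, 0, 0, 0, 0.085], [0, 0, 0, 0, 0.085], [0, 0, 0, 0, 0.085]]}' | python3 steer.py|grep pos; python3 d.py .4473 .2236 .028 -96
```

```text
1
ee_pos: [0.4495, 0.2236, 0.1147]
yyaw -96.2 turn -0.004 (or 3.138) shift [-0.0022  0.0003  0.0867] j7 -1.99 tilt -1.0 pos [0.4495 0.2236 0.1147] t 29.0667
```

In the tool's units: 0.03 m is 0.12, 0.024 m is 0.096.

```bash
echo '{"rows": [[-0.008, 0, 0.12, 0, 0.085], [0, 0, 0.12, 0, 0.085], [0, 0, 0.096, 0, 0.085], [0, 0, 0, 0, 0.085], [0, 0, 0, 0, 0.085], [0, 0, 0, 0, 0.085]]}' | python3 steer.py|grep contact;echo '{"rows": [[0, 0, 0, 0, 0.03], [0, 0, 0, 0, 0.03], [0, 0, 0, 0, 0.03], [0, 0, 0, 0, 0.03], [0, 0, 0, 0, 0.03], [0, 0, 0, 0, 0.03], [0, 0, 0, 0, 0.03], [0, 0, 0, 0, 0.03]]}' | python3 steer.py|egrep 'contact|width'; python3 d.py .4473 .2236 .028 -96;echo '{"rows": [[0, 0, -0.16, 0, 0.03], [0, 0, -0.16, 0, 0.03], [0, 0, -0.16, -0.0764, 0.03], [0, 0, 0, -0.0764, 0.03], [0, 0, 0, -0.0764, 0.03], [0, 0, 0, -0.0764, 0.03], [0, 0, 0, -0.0764, 0.03], [0, 0, 0, -0.0764, 0.03], [0, 0, 0, -0.0764, 0.03], [0, 0, 0, -0.0764, 0.03]]}' | python3 steer.py|egrep 'width';echo '{"rows": [[0, 0, 0, -0.0764, 0.03], [0, 0, 0, -0.0764, 0.03], [0, 0, 0, -0.0407, 0.03], [0, 0, 0, 0, 0.03], [0, 0, 0, 0, 0.03]]}' | python3 steer.py|grep pos; python3 d.py .5412 -.3666 .12 -23.6
```

```text
contact_force: [-0.3, -0.6, 0.6]
contact_force: [-1.0, 1.1, 5.9]
grip_width: 0.0413
yyaw -96.2 turn -0.003 (or 3.138) shift [0.     0.0017 0.003 ] j7 -1.85 tilt -1.0 pos [0.4474 0.2253 0.031 ] t 30.2333
grip_width: 0.0413
ee_pos: [0.4465, 0.2242, 0.1498]
yyaw -23.9 turn -0.005 (or 3.136) shift [-0.5035  0.3233  0.0297] j7 -0.84 tilt -1.0 pos [0.4465 0.2242 0.1498] t 31.4833
```

In the tool's units: -0.0315 m is -0.126, 0.0202 m is 0.0808.

```bash
echo '{"rows": [[-0.126, 0.0808, 0, 0, 0.03], [-0.126, 0.0808, 0, 0, 0.03], [-0.126, 0.0808, 0, 0, 0.03], [-0.126, 0.0808, 0, 0, 0.03], [-0.126, 0.0808, 0, 0, 0.03], [-0.126, 0.0808, 0, 0, 0.03], [-0.126, 0.0808, 0, 0, 0.03], [-0.126, 0.0808, 0, 0, 0.03], [-0.126, 0.0808, 0, 0, 0.03], [-0.126, 0.0808, 0, 0, 0.03]]}' | python3 steer.py|egrep 'width';echo '{"rows": [[-0.126, 0.0808, 0, 0, 0.03], [-0.126, 0.0808, 0, 0, 0.03], [-0.126, 0.0808, 0, 0, 0.03], [-0.126, 0.0808, 0, 0, 0.03], [-0.126, 0.0808, 0, 0, 0.03], [-0.124, 0.0812, 0, -0.0019, 0.03], [0, 0, 0.08, 0, 0.03], [0, 0, 0, 0, 0.03], [0, 0, 0, 0, 0.03], [0, 0, 0, 0, 0.03]]}' | python3 steer.py|egrep 'width';python3 d.py .5408 -.3675 .082 -23.6
```

```text
grip_width: 0.0409
grip_width: 0.0413
yyaw -23.6 turn 0.001 (or -3.141) shift [-0.0016  0.0014  0.0479] j7 0.52 tilt -1.0 pos [ 0.5401 -0.3655  0.1299] t 33.15
```

In the tool's units: 0.025 m is 0.1, 0.02 m is 0.08.

```bash
echo '{"rows": [[-0.008, 0.0056, 0.1, 0, 0.03], [0, 0, 0.08, 0, 0.03], [0, 0, 0, 0, 0.03], [0, 0, 0, 0, 0.03], [0, 0, 0, 0, 0.03], [0, 0, 0, 0, 0.03]]}' | python3 steer.py|egrep 'contact';python3 d.py .5412 -.3666 .076 -23.6
```

```text
contact_force: [0.7, -0.6, -0.7]
yyaw -23.6 turn 0.001 (or -3.141) shift [ 0.0025 -0.0011  0.0108] j7 0.55 tilt -1.0 pos [ 0.5411 -0.3693  0.0868] t 33.65
```

In the tool's units: 0.007 m is 0.028, 0.003 m is 0.012.

```bash
echo '{"rows": [[0.008, -0.0032, 0.028, 0, 0.03], [0, 0, 0.012, 0, 0.03], [0, 0, 0, 0, 0.03], [0, 0, 0, 0, 0.03], [0, 0, 0, 0, 0.03]]}' | python3 steer.py|egrep 'contact';python3 d.py .5416 -.3657 .074 -23.6; echo '{"rows": [[0, 0, 0.008, 0, 0.03], [0, 0, 0, 0, 0.03], [0, 0, 0, 0, 0.03]]}' | python3 steer.py|egrep 'contact';python3 d.py .5416 -.3657 .074 -23.6
```

```text
contact_force: [-0.0, -0.2, -1.5]
yyaw -23.6 turn -0.000 (or 3.141) shift [0.0019 0.001  0.0008] j7 0.55 tilt -1.0 pos [ 0.54   -0.367   0.0748] t 34.0667
contact_force: [-2.1, 1.9, 5.7]
yyaw -23.6 turn -0.000 (or 3.141) shift [0.002  0.0006 0.0001] j7 0.55 tilt -1.0 pos [ 0.5402 -0.3673  0.0741] t 34.3167
```

In the tool's units: 0.002 m is 0.008, 0.0006 m is 0.0024.

```bash
echo '{"rows": [[0.008, 0.0024, 0, 0, 0.03], [0, 0, 0, 0, 0.03], [0, 0, 0, 0, 0.03], [0, 0, 0, 0, 0.03]]}' | python3 steer.py|egrep 'contact';python3 d.py .5416 -.3657 .074 -23.6; echo '{"rows": [[0, 0, 0, 0, 0.085], [0, 0, 0, 0, 0.085], [0, 0, 0, 0, 0.085], [0, 0, 0, 0, 0.085], [0, 0, -0.16, 0, 0.085], [0, 0, -0.16, 0, 0.085], [0, 0, 0, 0.0732, 0.085], [0, 0, 0, 0.0732, 0.085], [0, 0, 0, 0.0732, 0.085], [0, 0, 0, 0.0732, 0.085]]}' | python3 steer.py|egrep 'width';echo '{"rows": [[0, 0, 0, 0.0732, 0.085], [0, 0, 0, 0.0732, 0.085], [0, 0, 0, 0.0732, 0.085], [0, 0, 0, 0.0732, 0.085], [0, 0, 0, 0.0732, 0.085], [0, 0, 0, 0.0732, 0.085], [0, 0, 0, 0.07, 0.085], [0, 0, 0, 0, 0.085], [0, 0, 0, 0, 0.085]]}' | python3 steer.py|grep -c pos; python3 d.py .4434 .3148 .028 -95.7
```

```text
contact_force: [-3.0, -1.8, 5.6]
yyaw -23.7 turn -0.001 (or 3.141) shift [0.0014 0.0002 0.0001] j7 0.55 tilt -1.0 pos [ 0.5409 -0.3669  0.0741] t 34.65
grip_width: 0.0849
1
yyaw -95.6 turn 0.002 (or -3.140) shift [-0.1652 -0.6668  0.1247] j7 -0.65 tilt -1.0 pos [ 0.5415 -0.3651  0.1526] t 36.2333
```

In the tool's units: -0.037 m is -0.148, -0.0092 m is -0.0368.

```bash
echo '{"rows": [[-0.0368, -0.148, 0, 0, 0.085], [-0.0368, -0.148, 0, 0, 0.085], [-0.0368, -0.148, 0, 0, 0.085], [-0.0368, -0.148, 0, 0, 0.085], [-0.0368, -0.148, 0, 0, 0.085], [-0.0368, -0.148, 0, 0, 0.085], [-0.0368, -0.148, 0, 0, 0.085], [-0.0368, -0.148, 0, 0, 0.085], [-0.0368, -0.148, 0, 0, 0.085], [-0.0368, -0.148, 0, 0, 0.085]]}' | python3 steer.py|grep -c pos;echo '{"rows": [[-0.0368, -0.148, 0, 0, 0.085], [-0.0368, -0.148, 0, 0, 0.085], [-0.0368, -0.148, 0, 0, 0.085]]}' | python3 steer.py|grep pos; python3 - <<'E'
from h import *
cap('top','t8');bricks('t8');bricks('t8',.085);crop('t8','a',325,165,415,255,8);cap('scene','s8');crop('s8','b',270,180,410,320,5)
a=cv2.resize(cv2.imread('pics/a.png'),(450,450));b=cv2.resize(cv2.imread('pics/b.png'),(350,350));o=np.zeros((450,800,3),np.uint8);o[:,:450]=a;o[:350,450:]=b;cv2.imwrite('pics/m8.png',o)
E
python3 d.py .4434 .3148 .028 -95.7
```

```text
1
ee_pos: [0.4704, 0.1274, 0.1532]
[0.4434 0.3149] yaw 173.9 size [0.089 0.04 ] px [159. 252.]
[ 0.5446 -0.3823] yaw 66.3 size [0.044 0.095] px [409. 220.]
[ 0.6026 -0.2487] yaw 66.6 size [0.044 0.19 ] px [362. 199.]
[0.4419 0.3076] yaw 173.9 size [0.086 0.039] px [159. 252.]
[ 0.5398 -0.3664] yaw 66.3 size [0.042 0.092] px [409. 220.]
[ 0.5959 -0.2372] yaw 66.6 size [0.043 0.183] px [362. 199.]
yyaw -95.0 turn 0.012 (or -3.130) shift [-0.044  -0.1783  0.1254] j7 -1.92 tilt -1.0 pos [0.4695 0.1326 0.1529] t 37.4167
```

View pics/m8.png

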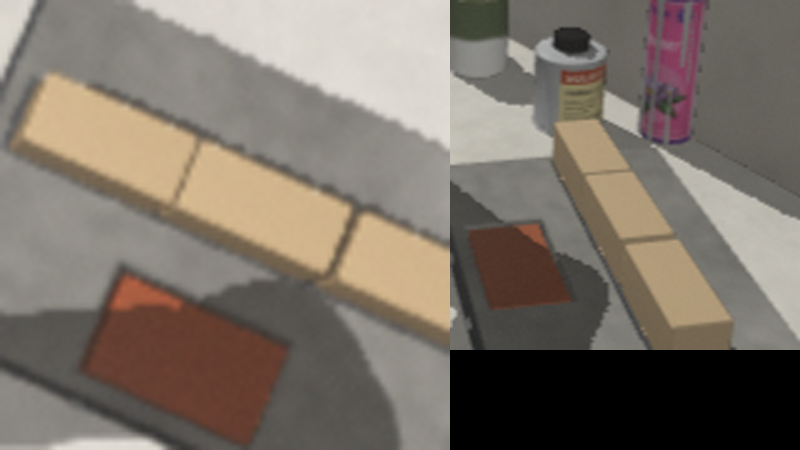

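In the tool's units: -0.035 m is -0.14, 0.02 m is 0.08, 0.01 rad is 0.0064.

```bash
echo '{"rows": [[-0.034, -0.14, 0, 0.0064, 0.085], [-0.034, -0.14, 0, 0, 0.085], [-0.034, -0.14, 0, 0, 0.085], [-0.034, -0.14, 0, 0, 0.085], [-0.034, -0.14, 0.08, 0, 0.085], [0, 0, 0.08, 0, 0.085], [0, 0, 0, 0, 0.085], [0, 0, 0, 0, 0.085], [0, 0, 0, 0, 0.085]]}' | python3 steer.py|grep -c pos; python3 d.py .4434 .3148 .028 -95.7
```

```text
1
yyaw -96.4 turn -0.013 (or 3.129) shift [-0.0069 -0.0117  0.0857] j7 -2.09 tilt -1.0 pos [0.449  0.3024 0.1137] t 38.1667
```

In the tool's units: 0.03 m is 0.12, 0.02 m is 0.08, -0.01 rad is -0.0064.

```bash
echo '{"rows": [[-0.026, -0.046, 0.12, -0.0064, 0.085], [0, 0, 0.08, 0, 0.085], [0, 0, 0, 0, 0.085], [0, 0, 0, 0, 0.085], [0, 0, 0, 0, 0.085], [0, 0, 0, 0, 0.085]]}' | python3 steer.py|grep -c pos; python3 d.py .4434 .3148 .028 -95.7
```

```text
1
yyaw -95.9 turn -0.003 (or 3.139) shift [-0.0007  0.0014  0.0368] j7 -2.05 tilt -1.0 pos [0.4442 0.316  0.0648] t 38.6667
```

In the tool's units: 0.02 m is 0.08, 0.015 m is 0.06.

```bash
echo '{"rows": [[-0.002, 0.004, 0.08, 0, 0.085], [0, 0, 0.06, 0, 0.085], [0, 0, 0, 0, 0.085], [0, 0, 0, 0, 0.085], [0, 0, 0, 0, 0.085]]}' | python3 steer.py|grep contact;echo '{"rows": [[0, 0, 0, 0, 0.03], [0, 0, 0, 0, 0.03], [0, 0, 0, 0, 0.03], [0, 0, 0, 0, 0.03], [0, 0, 0, 0, 0.03], [0, 0, 0, 0, 0.03], [0, 0, 0, 0, 0.03], [0, 0, 0, 0, 0.03]]}' | python3 steer.py|egrep 'contact|width'; python3 d.py .4434 .3148 .028 -95.7;echo '{"rows": [[0, 0, -0.16, 0, 0.03], [0, 0, -0.16, 0, 0.03], [0, 0, -0.16, -0.0764, 0.03], [0, 0, -0.16, -0.0764, 0.03], [0, 0, 0, -0.0764, 0.03], [0, 0, 0, -0.0764, 0.03], [0, 0, 0, -0.0764, 0.03], [0, 0, 0, -0.0764, 0.03], [0, 0, 0, -0.0764, 0.03], [0, 0, 0, -0.0764, 0.03]]}' | python3 steer.py|egrep 'width';echo '{"rows": [[0, 0, 0, -0.0764, 0.03], [0, 0, 0, -0.0764, 0.03], [0, 0, 0, -0.0382, 0.03], [0, 0, 0, 0, 0.03], [0, 0, 0, 0, 0.03]]}' | python3 steer.py|grep pos; python3 d.py .5959 -.2372 .12 -23.6
```

```text
contact_force: [0.7, 0.3, -0.3]
contact_force: [-0.8, 1.2, 6.2]
grip_width: 0.0405
yyaw -95.8 turn -0.002 (or 3.140) shift [0.0008 0.001  0.0007] j7 -2.01 tilt -1.0 pos [0.4427 0.3158 0.0287] t 39.75
grip_width: 0.0409
ee_pos: [0.4417, 0.3146, 0.1873]
yyaw -23.7 turn -0.002 (or 3.139) shift [-0.4439  0.3622  0.0676] j7 -0.97 tilt -1.0 pos [0.4417 0.3146 0.1873] t 41.0
```

In the tool's units: -0.0296 m is -0.1184, 0.0241 m is 0.0964.

```bash
echo '{"rows": [[-0.1184, 0.0964, 0, 0, 0.03], [-0.1184, 0.0964, 0, 0, 0.03], [-0.1184, 0.0964, 0, 0, 0.03], [-0.1184, 0.0964, 0, 0, 0.03], [-0.1184, 0.0964, 0, 0, 0.03], [-0.1184, 0.0964, 0, 0, 0.03], [-0.1184, 0.0964, 0, 0, 0.03], [-0.1184, 0.0964, 0, 0, 0.03], [-0.1184, 0.0964, 0, 0, 0.03], [-0.1184, 0.0964, 0, 0, 0.03]]}' | python3 steer.py|egrep 'width';echo '{"rows": [[-0.1184, 0.0964, 0, 0, 0.03], [-0.1184, 0.0964, 0, 0, 0.03], [-0.1184, 0.0964, 0, 0, 0.03], [-0.1184, 0.0964, 0, 0, 0.03], [-0.1184, 0.0964, 0, 0, 0.03], [0, 0, 0.12, 0, 0.03], [0, 0, 0.04, 0, 0.03], [0, 0, 0, 0, 0.03], [0, 0, 0, 0, 0.03], [0, 0, 0, 0, 0.03]]}' | python3 steer.py|egrep 'width';python3 d.py .5956 -.2379 .118 -23.6
```

```text
grip_width: 0.0416
grip_width: 0.0411
yyaw -23.5 turn 0.002 (or -3.140) shift [-0.0029  0.0004  0.0307] j7 0.27 tilt -1.0 pos [ 0.5964 -0.2351  0.1487] t 42.6667
```

In the tool's units: 0.015 m is 0.06, 0.012 m is 0.048.

```bash
echo '{"rows": [[-0.0104, 0.0016, 0.06, 0, 0.03], [0, 0, 0.048, 0, 0.03], [0, 0, 0, 0, 0.03], [0, 0, 0, 0, 0.03], [0, 0, 0, 0, 0.03], [0, 0, 0, 0, 0.03]]}' | python3 steer.py|egrep 'contact';python3 d.py .5956 -.2379 .1137 -23.6;echo '{"rows": [[0, 0, 0.012, 0, 0.03], [0, 0, 0, 0, 0.03], [0, 0, 0, 0, 0.03]]}' | python3 steer.py|egrep 'contact';python3 d.py .5956 -.2379 .1137 -23.6
```

```text
contact_force: [-0.4, 0.3, -1.9]
yyaw -23.6 turn -0.000 (or 3.142) shift [ 0.0014 -0.0001  0.0075] j7 0.29 tilt -1.0 pos [ 0.5951 -0.2392  0.1212] t 43.1667
contact_force: [0.5, -0.3, -2.3]
yyaw -23.6 turn -0.000 (or 3.141) shift [0.0014 0.0003 0.0041] j7 0.29 tilt -1.0 pos [ 0.5948 -0.2391  0.1178] t 43.4167
```

In the tool's units: 0.003 m is 0.012, 0.0013 m is 0.0052.

```bash
echo '{"rows": [[0.0052, 0, 0.012, 0, 0.03], [0, 0, 0, 0, 0.03], [0, 0, 0, 0, 0.03], [0, 0, 0.004, 0, 0.03], [0, 0, 0, 0, 0.03], [0, 0, 0, 0, 0.03]]}' | python3 steer.py|egrep 'contact';python3 d.py .5956 -.2379 .1137 -23.6;echo '{"rows": [[0, 0, 0.004, 0, 0.03], [0, 0, 0, 0, 0.03], [0, 0, 0, 0, 0.03]]}' | python3 steer.py|egrep 'contact';python3 d.py .5956 -.2379 .1137 -23.6
```

```text
contact_force: [-0.1, 0.2, -1.7]
yyaw -23.6 turn -0.000 (or 3.141) shift [0.0002 0.0002 0.0001] j7 0.29 tilt -1.0 pos [ 0.5954 -0.238   0.1138] t 43.9167
contact_force: [-2.8, 0.9, 5.8]
yyaw -23.6 turn -0.000 (or 3.141) shift [0.0001 0.0002 0.0001] j7 0.29 tilt -1.0 pos [ 0.5954 -0.238   0.1138] t 44.1667
```

In the tool's units: -0.035 m is -0.14, -0.03 m is -0.12.

```bash
echo '{"rows": [[0, 0, 0, 0, 0.085], [0, 0, 0, 0, 0.085], [0, 0, 0, 0, 0.085], [0, 0, 0, 0, 0.085], [0, 0, -0.12, 0, 0.085], [0, 0, -0.12, 0, 0.085], [-0.14, 0, 0, 0, 0.085], [-0.14, 0, 0, 0, 0.085], [-0.14, 0, 0, 0, 0.085], [-0.14, 0, 0, 0, 0.085]]}' | python3 steer.py|egrep 'width';echo '{"rows": [[0, 0, 0.12, 0, 0.085], [0, 0, 0.08, 0, 0.085], [0, 0, 0.08, 0, 0.085], [0, 0, 0, 0, 0.085], [0, 0, 0, 0, 0.085]]}' | python3 steer.py|grep contact;python3 d.py .5405 -.367 .074 -23.6
```

```text
grip_width: 0.085
contact_force: [0.4, 0.2, -0.5]
yyaw -23.6 turn -0.000 (or 3.141) shift [-0.0004  0.0022  0.028 ] j7 0.52 tilt -1.0 pos [ 0.5388 -0.3658  0.102 ] t 45.4167
```

Grip the third brick and slide it against its neighbour.

In the tool's units: 0.02 m is 0.08, 0.006 m is 0.024.

```bash
echo '{"rows": [[0, 0.008, 0.08, 0, 0.085], [0, 0, 0.024, 0, 0.085], [0, 0, 0, 0, 0.085], [0, 0, 0, 0, 0.085], [0, 0, 0, 0, 0.03], [0, 0, 0, 0, 0.03], [0, 0, 0, 0, 0.03], [0, 0, 0, 0, 0.03], [0, 0, 0, 0, 0.03], [0, 0, 0, 0, 0.03]]}' | python3 steer.py|egrep 'contact|width';python3 d.py .5405 -.367 .074 -23.6;echo '{"rows": [[0.008, 0, 0, 0, 0.03], [0, 0, 0, 0, 0.03], [0, 0, 0, 0, 0.03], [0, 0, 0, 0, 0.03]]}' | python3 steer.py|egrep 'contact|pos';echo '{"rows": [[0.006, 0, 0, 0, 0.03], [0, 0, 0, 0, 0.03], [0, 0, 0, 0, 0.03], [0, 0, 0, 0, 0.03]]}' | python3 steer.py|egrep 'contact|pos'
```

```text
contact_force: [0.1, -0.3, 4.6]
grip_width: 0.041
yyaw -23.6 turn -0.000 (or 3.141) shift [-0.0001 -0.0011  0.0037] j7 0.54 tilt -1.0 pos [ 0.5415 -0.3674  0.0777] t 46.25
ee_pos: [0.5418, -0.3667, 0.0777]
contact_force: [-0.5, -1.2, 5.5]
ee_pos: [0.5422, -0.3656, 0.0778]
contact_force: [-1.2, -2.9, 5.7]
```

In the tool's units: 0.0012 m is 0.0048.

```bash
echo '{"rows": [[0.0048, 0, 0, 0, 0.03], [0, 0, 0, 0, 0.03], [0, 0, 0, 0, 0.03], [0, 0, 0, 0, 0.03]]}' | python3 steer.py|egrep 'contact|pos';echo '{"rows": [[0.004, 0, 0, 0, 0.03], [0, 0, 0, 0, 0.03], [0, 0, 0, 0, 0.03], [0, 0, 0, 0, 0.03]]}' | python3 steer.py|egrep 'contact|pos'
```

```text
ee_pos: [0.5426, -0.3646, 0.0778]
contact_force: [-0.8, -3.8, 6.0]
ee_pos: [0.543, -0.3637, 0.0777]
contact_force: [-1.6, -3.3, 5.4]
```

In the tool's units: -0.04 m is -0.16, -0.12 rad is -0.0764.

```bash
echo '{"rows": [[0, 0, 0, 0, 0.085], [0, 0, 0, 0, 0.085], [0, 0, 0, 0, 0.085], [0, 0, 0, 0, 0.085], [0, 0, -0.16, 0, 0.085], [0, 0, -0.16, 0, 0.085], [0, 0, -0.16, 0, 0.085], [0, 0, 0, -0.0764, 0.085], [0, 0, 0, -0.0764, 0.085], [0, 0, 0, -0.0764, 0.085]]}' | python3 steer.py|egrep 'width';echo '{"rows": [[0, 0, 0, -0.0764, 0.085], [0, 0, 0, -0.0764, 0.085], [0, 0, 0, -0.0764, 0.085], [0, 0, 0, -0.0764, 0.085], [0, 0, 0, -0.0764, 0.085], [0, 0, 0, -0.0764, 0.085], [0, 0, 0, -0.0764, 0.085], [0, 0, 0, -0.0764, 0.085], [0, 0, 0, -0.0764, 0.085], [0, 0, 0, -0.0764, 0.085]]}' | python3 steer.py|grep -c pos;echo '{"rows": [[0, 0, 0, -0.0764, 0.085], [0, 0, 0, -0.0764, 0.085], [0, 0, 0, -0.0764, 0.085], [0, 0, 0, -0.0242, 0.085], [0, 0, 0, 0, 0.085], [0, 0, 0, 0, 0.085]]}' | python3 steer.py|grep pos; python3 d.py .4515 .1168 .04 88.6
```

```text
grip_width: 0.085
1
ee_pos: [0.5433, -0.3615, 0.1965]
yyaw 88.5 turn -0.002 (or 3.140) shift [0.1035 0.4758 0.1568] j7 2.27 tilt -1.0 pos [ 0.5433 -0.3615  0.1965] t 49.75
```

In the tool's units: 0.0366 m is 0.1464, 0.008 m is 0.032.

```bash
echo '{"rows": [[0.032, 0.1464, 0, 0, 0.085], [0.032, 0.1464, 0, 0, 0.085], [0.032, 0.1464, 0, 0, 0.085], [0.032, 0.1464, 0, 0, 0.085], [0.032, 0.1464, 0, 0, 0.085], [0.032, 0.1464, 0, 0, 0.085], [0.032, 0.1464, 0, 0, 0.085], [0.032, 0.1464, 0, 0, 0.085], [0.032, 0.1464, 0, 0, 0.085], [0.032, 0.1464, 0, 0, 0.085]]}' | python3 steer.py|egrep 'width';echo '{"rows": [[0.032, 0.1464, 0, 0, 0.085], [0.032, 0.1464, 0, 0, 0.085], [0.032, 0.1464, 0, 0, 0.085], [0, 0, 0.08, 0, 0.085], [0, 0, 0.08, 0, 0.085], [0, 0, 0, 0, 0.085], [0, 0, 0, 0, 0.085]]}' | python3 steer.py|grep -c pos;  python3 - <<'E'
from h import *
cap('top','t9');bricks('t9',.085);bricks('t9',.127);crop('t9','a',325,165,425,255,8);cap('scene','s9');crop('s9','b',270,180,410,320,5)
a=cv2.resize(cv2.imread('pics/a.png'),(500,450));b=cv2.resize(cv2.imread('pics/b.png'),(300,300));c=cv2.resize(cv2.imread('pics/top0.png')[175:285,88:150],None,fx=4.5,fy=4.5,interpolation=2);
e=cv2.resize(cv2.imread('pics/s9.png')[145:235,130:240],None,fx=2.7,fy=2.7,interpolation=2)
o=np.zeros((600,800,3),np.uint8);o[:450,:500]=a;o[:300,500:]=b;o[300:300+e.shape[0],500:500+e.shape[1]]=e;cv2.imwrite('pics/m9.png',o)
M=[p('top0',X) for X in([.5867,.4253,.105],[.4068,.4574,.105])];print(M,[p('s9',X) for X in([.5867,.4253,.105],[.4068,.4574,.105])])
E
python3 d.py .4515 .1168 .04 88.6
```

```text
grip_width: 0.0854
1
[ 0.5492 -0.3457] yaw 66.6 size [0.042 0.13 ] px [402. 217.]
[ 0.6011 -0.2493] yaw 66.2 size [0.044 0.096] px [366. 197.]
[ 0.6219 -0.1769] yaw 66.3 size [0.042 0.052] px [340. 189.]
[ 0.5441 -0.3309] yaw 66.6 size [0.041 0.126] px [402. 217.]
[ 0.5943 -0.2376] yaw 66.2 size [0.042 0.093] px [366. 197.]
[ 0.6144 -0.1677] yaw 66.3 size [0.041 0.05 ] px [340. 189.]
[(np.float64(115.69757631064655), np.float64(195.7165513752803)), (np.float64(98.5690081812426), np.float64(264.0314007525218))] [(np.float64(199.70552719042269), np.float64(159.41322498594656)), (np.float64(145.0898200473562), np.float64(166.4221630370605))]
yyaw 88.5 turn -0.002 (or 3.140) shift [0.0006 0.0005 0.1178] j7 1.24 tilt -1.0 pos [0.4519 0.1162 0.1578] t 51.2667
```

View pics/m9.png

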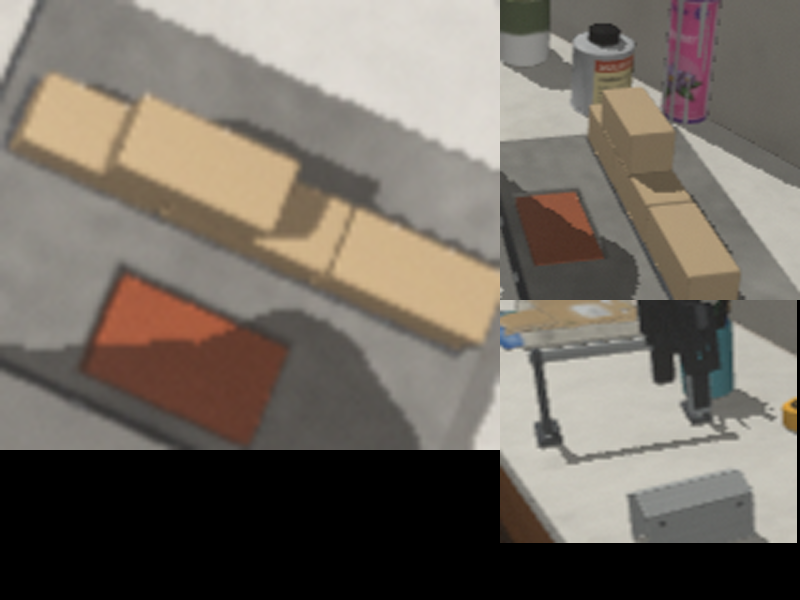

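In the tool's units: 0.03 m is 0.12, 0.0005 m is 0.002.

```bash
echo '{"rows": [[0.002, 0.002, 0.12, 0, 0.085], [0, 0, 0.12, 0, 0.085], [0, 0, 0.12, 0, 0.085], [0, 0, 0.12, 0, 0.085], [0, 0, 0, 0, 0.085], [0, 0, 0, 0, 0.085], [0, 0, 0, 0, 0.085]]}' | python3 steer.py|egrep 'pos|contact';echo '{"rows": [[0, 0, 0, 0, 0.05], [0, 0, 0, 0, 0.05], [0, 0, 0, 0, 0.05], [0, 0, 0, 0, 0.05], [0, 0, 0, 0, 0.05], [0, 0, 0, 0, 0.05], [0, 0, 0, 0, 0.05]]}' | python3 steer.py|egrep 'contact|width|gripper_f';python3 d.py .4515 .1168 .036 88.6
```

```text
ee_pos: [0.4525, 0.1173, 0.0389]
contact_force: [-0.2, -0.0, 0.2]
contact_force: [-0.8, 0.7, 7.7]
grip_width: 0.0589
gripper_force: 64.4
yyaw 88.6 turn -0.000 (or 3.141) shift [ 0.0011 -0.0013  0.0033] j7 1.28 tilt -1.0 pos [0.4527 0.1181 0.0394] t 52.4333
```

In the tool's units: -0.04 m is -0.16, 0.076 rad is 0.0484.

```bash
echo '{"rows": [[0, 0, -0.16, 0, 0.05], [0, 0, -0.16, 0, 0.05], [0, 0, -0.16, 0, 0.05], [0, 0, -0.16, 0.0484, 0.05], [0, 0, 0, 0.0484, 0.05], [0, 0, 0, 0, 0.05], [0, 0, 0, 0, 0.05]]}' | python3 steer.py|egrep 'contact|width';python3 d.py .4968 .4413 .2 79.9
```

```text
contact_force: [0.7, -0.3, -2.4]
grip_width: 0.059
yyaw 80.0 turn 0.002 (or -3.140) shift [ 0.0111  0.3276 -0.0029] j7 1.07 tilt -1.0 pos [0.4503 0.1168 0.1969] t 53.0167
```

In the tool's units: 0.0364 m is 0.1456, 0.0012 m is 0.0048.

```bash
echo '{"rows": [[0.0048, 0.1456, 0, 0, 0.05], [0.0048, 0.1456, 0, 0, 0.05], [0.0048, 0.1456, 0, 0, 0.05], [0.0048, 0.1456, 0, 0, 0.05], [0.0048, 0.1456, 0, 0, 0.05], [0.0048, 0.1456, 0, 0, 0.05], [0.0048, 0.1456, 0, 0, 0.05], [0.0048, 0.1456, 0, 0, 0.05], [0.0048, 0.1456, 0, 0, 0.05]]}' | python3 steer.py|egrep 'contact|width';echo '{"rows": [[0, 0, 0, 0, 0.05], [0, 0, 0, 0, 0.05], [0, 0, 0, 0, 0.05], [0, 0, 0, 0, 0.05]]}' | python3 steer.py|grep width;python3 d.py .4968 .4413 .16 79.9;python3 - <<'E'
from h import *
cap('scene','s10');crop('s10','b',110,100,260,212,5.3)
E
```

```text
contact_force: [0.2, 0.4, -1.7]
grip_width: 0.0591
grip_width: 0.0589
yyaw 79.8 turn -0.002 (or 3.140) shift [0.0015 0.002  0.0356] j7 0.65 tilt -1.0 pos [0.498  0.4391 0.1956] t 54.1
```

View pics/b.png

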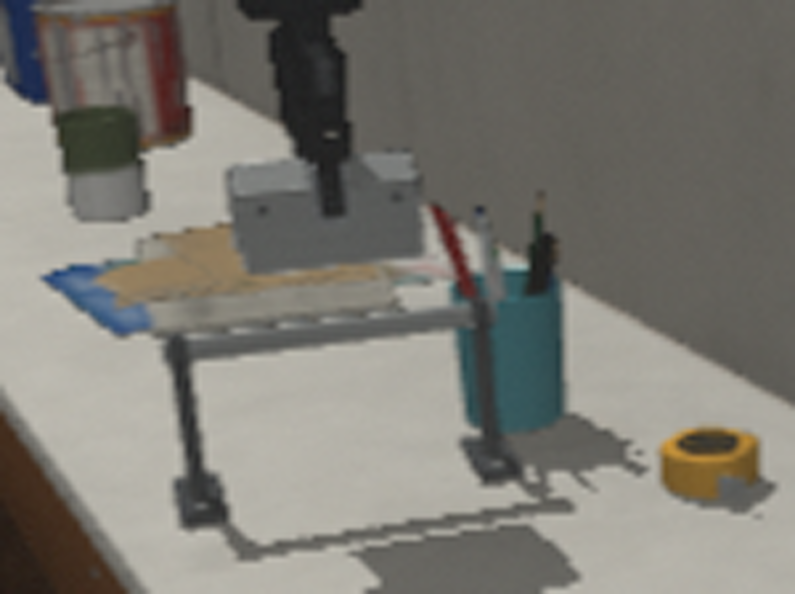

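In the tool's units: 0.02 m is 0.08, 0.002 m is 0.008.

```bash
echo '{"rows": [[0.006, 0.008, 0.08, 0, 0.05], [0, 0, 0.08, 0, 0.05], [0, 0, 0.08, 0, 0.05], [0, 0, 0, 0, 0.05], [0, 0, 0, 0, 0.05], [0, 0, 0, 0, 0.05]]}' | python3 steer.py|egrep 'contact|width';echo '{"rows": [[0, 0, 0.08, 0, 0.05], [0, 0, 0.04, 0, 0.05], [0, 0, 0, 0, 0.05], [0, 0, 0, 0, 0.05], [0, 0, 0, 0, 0.05]]}' | python3 steer.py|egrep 'contact|pos';python3 d.py .4968 .4413 .0934 79.9
```

```text
contact_force: [-0.4, 0.5, -2.2]
grip_width: 0.0589
ee_pos: [0.4971, 0.444, 0.108]
contact_force: [0.4, 0.2, -1.9]
yyaw 79.9 turn -0.001 (or 3.141) shift [-0.0002 -0.0027  0.0146] j7 0.65 tilt -1.0 pos [0.4971 0.444  0.108 ] t 55.0667
```

In the tool's units: 0.007 m is 0.028, 0.003 m is 0.012.

```bash
echo '{"rows": [[0, -0.008, 0.028, 0, 0.05], [0, 0, 0.012, 0, 0.05], [0, 0, 0, 0, 0.05], [0, 0, 0, 0, 0.05], [0, 0, 0, 0, 0.05]]}' | python3 steer.py|egrep 'contact|pos';echo '{"rows": [[0, 0, 0.012, 0, 0.05], [0, 0, 0, 0, 0.05], [0, 0, 0, 0, 0.05]]}' | python3 steer.py|egrep 'contact|pos';echo '{"rows": [[0, 0, 0.008, 0, 0.05], [0, 0, 0, 0, 0.05], [0, 0, 0, 0, 0.05]]}' | python3 steer.py|egrep 'contact|pos'
```

```text
ee_pos: [0.4963, 0.4417, 0.0969]
contact_force: [1.1, -0.1, -2.0]
ee_pos: [0.4968, 0.4423, 0.0946]
contact_force: [1.1, 0.3, 0.1]
ee_pos: [0.497, 0.4427, 0.0944]
contact_force: [-1.9, -1.2, 7.5]
```

In the tool's units: -0.0015 m is -0.006.

```bash
echo '{"rows": [[0, 0, -0.006, 0, 0.05], [0, 0, 0, 0, 0.064], [0, 0, 0, 0, 0.068], [0, 0, 0, 0, 0.072], [0, 0, 0, 0, 0.085], [0, 0, 0, 0, 0.085], [0, 0, 0, 0, 0.085], [0, 0, 0, 0, 0.085]]}' | python3 steer.py|egrep 'contact|width|pos';echo '{"rows": [[0, 0, -0.08, 0, 0.085], [0, 0, -0.12, 0, 0.085], [0, 0, -0.16, 0, 0.085], [0, 0, -0.16, 0, 0.085], [0, -0.14, 0, 0, 0.085], [0, -0.14, 0, 0, 0.085], [0, -0.14, 0, 0, 0.085], [0, -0.14, 0, 0, 0.085], [0, -0.14, 0, 0, 0.085], [0, -0.14, 0, 0, 0.085]]}' | python3 steer.py|egrep 'contact|pos';python3 - <<'E'
from h import *
cap('scene','s11');cap('top','t11');bricks('t11',.085);bricks('t11',.127)
a=cv2.imread('pics/s11.png');b=cv2.imread('pics/t11.png')
x=cv2.resize(a[120:330,130:410],None,fx=1.85,fy=1.85,interpolation=2); y=cv2.resize(b[170:280,80:230],None,fx=1.85,fy=1.85,interpolation=2)
o=np.zeros((600,800,3),np.uint8);o[:x.shape[0],:x.shape[1]]=x;o[:y.shape[0],521:521+y.shape[1]]=y
z=cv2.resize(a[125:200,130:215],None,fx=3.2,fy=3.2,interpolation=2);o[210:210+z.shape[0],521:521+z.shape[1]]=z
v=cv2.resize(b[120:285,230:460],None,fx=1.2,fy=1.2);o[390:390+v.shape[0],0:v.shape[1]]=v
cv2.imwrite('pics/m11.png',o)
E
```

```text
ee_pos: [0.4962, 0.4415, 0.0932]
contact_force: [-0.9, 0.4, 1.2]
grip_width: 0.0848
ee_pos: [0.4588, 0.2332, 0.2234]
contact_force: [0.3, -0.5, -0.7]
[ 0.5492 -0.3457] yaw 66.6 size [0.043 0.13 ] px [402. 217.]
[ 0.6094 -0.2233] yaw 71.7 size [0.051 0.149] px [357. 194.]
[ 0.5441 -0.3308] yaw 66.6 size [0.042 0.126] px [402. 217.]
[ 0.6023 -0.2125] yaw 71.7 size [0.049 0.144] px [357. 194.]
```

View pics/m11.png

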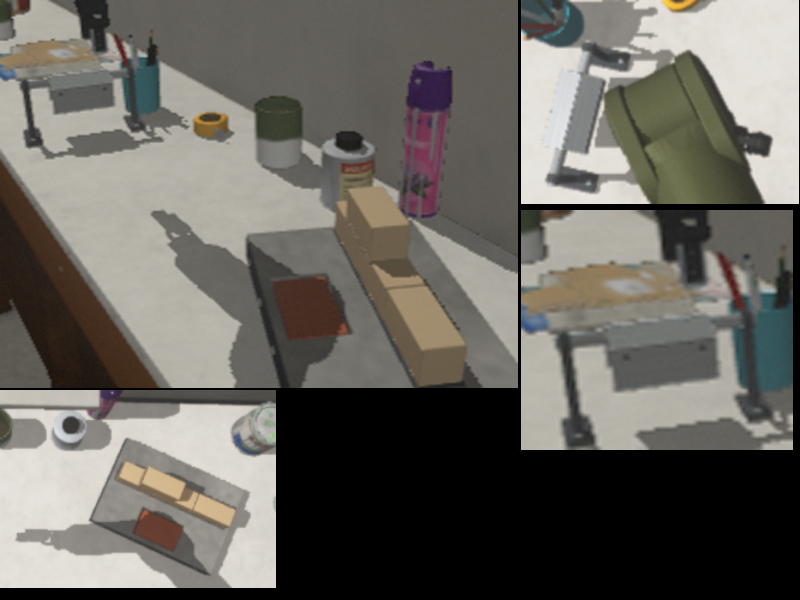

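In the tool's units: -0.03 m is -0.12.

```bash
echo '{"rows": [[0, 0, -0.12, 0, 0.085], [0, 0, 0, 0, 0.085], [0, 0, 0, 0, 0.085], [0, 0, 0, 0, 0.085], [0, 0, 0, 0, 0.085]]}' | python3 steer.py|grep contact; python3 -c "
from plant import robot
print(robot.job_done())"
```

```text
contact_force: [-0.9, 0.3, -0.2]
the job is handed in; nothing more can be done
None
```

The job is handed in at about 57 s of the 210 s limit. In the last pictures the soldering block sits flush in its recess and the four firebricks form the wall: three end to end and one centred over a joint. The heat guard hangs midway on the rail, and the tin, mug and tape measure stand where they were. No verdict came back.

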